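# Sort two tagged phone cells, then draw the cell tester to its mark and hold it

### The arm

A 7-joint arm with a two-finger parallel gripper is mounted at the origin on a cart in front of the work surface, level with it; the furniture and walls round the work are solid. World frame = base frame: x ahead of the robot, y to its left, z up, the work surface at z = 0. Lengths are in m, angles in rad, forces in N, time in s.
With the tool pointing down it reaches from about 0.35 to 0.9 m from the base axis. Payload 8.1 kg.
Tool frame: the origin (TCP) lies at the very end of the fingers, on their centre line; the grasp point (between the pads) lies manip.grasp_offset behind it (manip.grasp_offset is the distance from the TCP to the grasp point, in m); z points along the fingers, y is the direction in which the jaws open and shut (so a half turn about z gives the same grasp; the last joint's range is limited). The gripper opens to 85 mm and grips with 20 to 120 N. Pads are 22 mm wide; open, the fingers measure 114 mm over their backs; the gripper's body (76 mm by 85 mm) begins 54 mm behind the grasp point. The pads swing forward as they close: fully open they stand 13 mm farther back than shut.
Start: joints at [1.017, 0.434, 0.025, 1.573, -0.012, 1.134, -0.075], TCP at [0.272, -0.563, 0.231] pointing down, gripper open.
Joint ranges: [-2.62, 2.62], [-0.44, 2.09], [-1.27, 1.32], [0.08, 2.57], [-1.32, 4.46], [0.12, 2], [-2.74, 2.74]. Speed limits (rad/s): [2.22, 2.22, 3.01, 3.01, 3.14, 3.14, 3.14].

### API

Orientations are given as a unit quaternion [w, x, y, z].
In Python, from cell import manip gives the robot as it stands.
- The arm moves only by the shell command python3 -m handwheel 'ROWS' [OPENING] [FORCE]. ROWS is JSON, a list that holds one entry, the list of rows, each a list of 6 numbers: the shift along the tool's x, y, z in mm, then the turn, a rotation vector about the tool's x, y, z in degrees. In form: [[[x, y, z, rx, ry, rz], ...]]. A call has 1 to 5 rows; each row is the pose to reach, as a shift and turn from the pose measured when the call began, along the tool's axes at that moment; what a row does not reach only later rows make up. A row lasts 1/12 s, in which the tool goes at most 41.7 mm and 7.16 degrees, less where a joint would pass 70% of its speed; a pose out of reach is approached as far as the arm can. A call with a gripper value outside its range is refused whole. OPENING is the opening, from -1 (shut) to 1 (fully open), set as the call begins (- or left out, the last holds). The fingers move at their own pace and stop on an object; FORCE is the grip in N (left out, the last holds). Time passes only in rows, so rows that repeat a pose let the fingers close. It gives the time, the measured TCP pose, the force and the opening at its end, in the units of the state.
- manip.get_state(): the state, without advancing time (a new reading comes with each control period).
- manip.grab_frame(name): name is "scene" or "side" or "wrist"; returns the picture (420x560x3 uint8, blue, green, red); there is no depth.
- manip.camera_params(name): a dict with "fx", "fy", "cx", "cy" (pixels), "world_to_cam" (4x4, takes a point from world to camera coordinates). Camera axes: x right, y down, z forward; pixel columns grow to the right and rows downward; lengths in m; the calibration is good to about 2 mm. A picture is of the moment at which its call begins: read the wrist's pose just before it. camera_params takes no time and is no camera call; for the wrist camera it gives the pose at the moment of the call.
- manip.hand_in(): hands the job in, once; it reports no verdict.
Trained networks look in the newest picture that a camera, given by its name, has taken for a name from the list of things; names that differ only in an ending like _2 or _b are one class to them, and where a whole thing is asked for, a point or a joint stands for the part that bears it (a point fixed in the world has none). Each returns a list of dicts, best first, with "conf" (0 to 1); they miss things now and then, are a little off and sometimes report something else, mostly with a low value. They report only what shows in the picture. A call takes as long as a camera call.
- manip.regions_of(name, camera): "pixels" (420x560 bool, what is visible of it) and "position" ([row, column] in pixels, amid what is visible of it).
The state is a dict: "time": time; "joint_pos": joint angles; "joint_velocities": joint speeds; "joint_efforts": joint torques, N m; "tool_pos": TCP position; "orientation": TCP orientation; "ft_force": force on the tool from outside, world axes, zero at the start; "torque": the same for the moment, N m; "grip_width": finger opening in m.
Only numpy, scipy, OpenCV 4.12 (cv2) and the standard library are available. Lean on these libraries where they do the work, as an engineer would, in place of code of your own. Each camera call takes 0.05 s, during which the arm holds its last target.

### The job

Two inspected phone battery cells lie on the bench: lay the red-tagged one flat in the pocket of the red reject tray (it must never go into the tester), and seat the green-tagged one flat in the white nest of the cell tester with its connector tab towards the brass contact fingers, leaving the tester's slide at rest meanwhile. Then pull the tester's spring-return handle out until the red pointer stands in the green band, and finish while still holding it there with the fingers. Leave the other things on the bench where they are.

Things in the scene. Friction and masses are not known exactly. Their poses are not given: they have to be found in the camera images.
- cell_green: flat black phone battery cell with a round 22 mm GREEN tag on top; rigid block 82 x 42 x 8 mm plus a thin connector tab 20 mm long at its +x end. Origin: underside, centre of the 102 mm overall length; x runs along the cell to the tab, z up. About 45 g, can be picked up across its 42 mm width at mid-block; it goes into the tester.
- cell_green_mid (a point): centre of the underside of the green-tagged cell's 82 x 42 mm block (10 mm behind the cell's origin along its x); axes as the cell's
- cell_green_tab (a point): middle of the green-tagged cell's connector tab, 51 mm ahead of cell_green_mid along the cell's x
- cell_red: flat black phone battery cell with a round 22 mm RED tag on top; rigid block 82 x 42 x 8 mm plus a thin connector tab 20 mm long at its +x end. Origin: underside, centre of the 102 mm overall length; x runs along the cell to the tab, z up. About 45 g, can be picked up across its 42 mm width at mid-block; it is a reject.
- cell_red_mid (a point): centre of the underside of the red-tagged cell's 82 x 42 mm block (10 mm behind the cell's origin along its x); axes as the cell's
- tester: cell tester, fixed: aluminium base 192 x 100 mm, its top at 11 mm, white nest in the middle, pull handle at its -x end (at the right, seen from the robot), contact head at its +x end, a 30 mm high spring barrel, 31 mm off the middle line, beside the nest's contact half at its -y side. Origin: on the bench below the base; x runs from the handle to the contact head, z up. All below 68 mm.
- nest (a point): centre of the nest's floor, 23 mm above the bench, axes as the tester's. 86 x 46 mm inside at the floor, long along x; walls 6 mm high and 7 mm thick with 3.5 mm lead-in bevels inside; the side walls are broken by finger gaps 42 mm long at mid-length and the end walls by a 27 mm gap for the tab. The green cell's block belongs here, centre on centre, tab towards +x.
- pull_handle: the tester's handle: a level black bar 16 mm thick and 64 mm long along the tester's y, carried on two posts 50 mm apart. Origin: the bar's centre, 60 mm above the bench; axes as the tester's. 40 mm are free below the bar between the posts and 24 mm behind it up to the nest, whose walls end at 29 mm. It is pulled along the tester's -x.
- draw_slide (a joint): how far the handle and the contact head are drawn out along the tester's -x, m: 0 at rest, stop at 0.040. The red pointer stands in the green band from 0.026 to 0.034, at its middle at 0.030. A spring draws it back: about 6 N at rest and 12 N at the band.
- pointer (a point): tip of the red pointer, which moves with the slide, beside the contact head on the tester's +y side
- band (a point): middle of the green band, 8 mm wide along the tester's x, on the white scale on the base; it lies 30 mm towards the handle from where the pointer rests
- reject_tray: red reject tray 118 x 78 mm, 11 mm high, fixed on the bench, at the left. Origin: under its centre; its pocket is long along x, z up. In front of tray and tester stands a blue tool organiser with tools up to 190 mm high; behind them, beyond about 0.63 m ahead of the robot, an orange meter and a boom hang at 0.3 m height and above: keep the wrist clear.
- pocket (a point): centre of the floor of the tray's pocket, 5 mm above the bench, axes as the tray's. 88 x 48 mm inside at the floor, long along x; walls 6 mm high and 7 mm thick with lead-in bevels; side walls broken by finger gaps 42 mm long at mid-length, end walls by a 27 mm gap for the tab. The red cell's block belongs here, the tab to either end.
- solder_spool: bystander: reel of solder standing on end, 51 mm across and 38 mm high, at the front edge of the bench; origin under its centre
- air_blower: bystander: pink rubber air blower with a blue nozzle, standing, 51 mm across and 108 mm high, at the right beyond the cells; origin under its centre
- screw_tin: bystander: round open tin of screws, 45 mm across and 12 mm high, at the right beyond the cells, near the edge of the bench; origin under its centre

How it is judged:
By the outcome, as a careful person would: the job done as asked, in the order asked, and still so for the second after the job is handed in, while the arm keeps its last pose, push and grip.
It also fails if it takes over 66 s, if anything falls off the work surface, if the arm or the gripper's body presses on something with over 40 N, if the wrist force passes 120 N, or if a joint passes its speed limit or range.

## Working session

There is one attempt and no reset: what is moved stays moved. The work goes in short steps, Python scripts to look and compute and a shell command to move; the robot and the scene stay as the last step left them, time stands still between calls to the robot, and variables do not carry over. Pictures are saved under pics/ and viewed, and the job is handed in when it is done.

```bash
ls; mkdir -p pics; python3 - <<'E'
from cell import manip
import cv2
s=manip.get_state()
for k,v in s.items(): print(k,v)
print(manip.grasp_offset)
for n in ["scene","side","wrist"]:
    cv2.imwrite(f"pics/{n}0.png",manip.grab_frame(n))
    print(n,manip.camera_params(n))
E
```

```text
pics
time 0.0
joint_pos [ 1.01740224  0.43523193  0.02495963  1.57409252 -0.01157312  1.13400315
 -0.07511303]
joint_velocities [-0.00064977  0.00019019  0.00153285 -0.00080907 -0.00085308  0.00099073
 -0.00097256]
joint_efforts [-2.73663158e-03 -6.70473719e+01  1.02355689e+00 -3.16213810e+01
  1.54402811e-02  1.25971920e-02 -5.28693829e-05]
tool_pos [ 0.272028   -0.56213392  0.23052204]
orientation [-7.52841144e-04  9.74711765e-01  2.23464408e-01 -2.56250408e-04]
ft_force [-0.15391984 -0.8086578  -0.54617201]
torque [-0.00460677  0.01437818  0.00452656]
grip_width 0.08494740564387356
0.0187
scene {'fx': 456.14507928298804, 'fy': 456.14507928298804, 'cx': 293.8465897503367, 'cy': 207.14895255864207, 'world_to_cam': array([[-0.85136858, -0.52455041,  0.00429084,  0.31488925],
       [-0.23595732,  0.37563804, -0.89622553,  0.20961033],
       [ 0.46850367, -0.76403071, -0.44357794,  0.95489237],
       [ 0.        ,  0.        ,  0.        ,  1.        ]])}
side {'fx': 445.54774929923167, 'fy': 445.54774929923167, 'cx': 278.71264859166234, 'cy': 206.78874516865986, 'world_to_cam': array([[ 0.98920031, -0.14653228, -0.00332246, -0.46764772],
       [-0.0800064 , -0.52083123, -0.84990224,  0.010332  ],
       [ 0.12280767,  0.84098937, -0.52692993,  1.2357355 ],
       [ 0.        ,  0.        ,  0.        ,  1.        ]])}
wrist {'fx': 326.85608217262904, 'fy': 326.85608217262904, 'cx': 276.70912175692047, 'cy': 214.3379464986217, 'world_to_cam': array([[ 4.35761781e-01, -9.00061621e-01, -8.64636151e-04,
        -6.23042891e-01],
       [-8.58947411e-01, -4.16143118e-01,  2.98386077e-01,
        -3.91020248e-02],
       [-2.68925669e-01, -1.29282572e-01, -9.54444866e-01,
         3.79382799e-01],
       [ 0.00000000e+00,  0.00000000e+00,  0.00000000e+00,
         1.00000000e+00]])}
```

View pics/scene0.png

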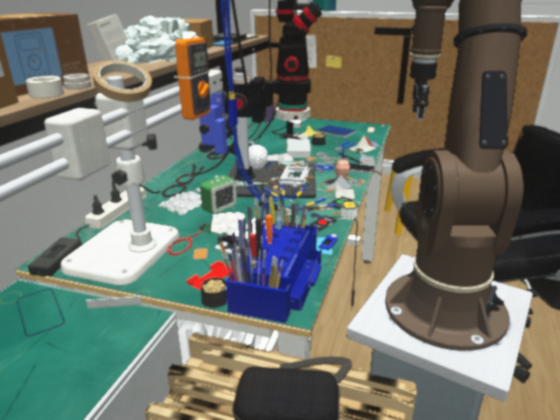

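View pics/side0.png

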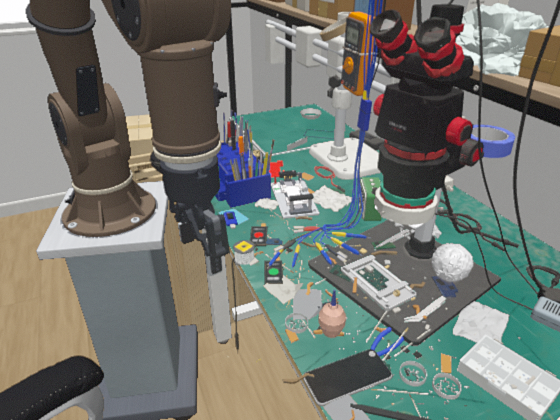

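View pics/wrist0.png

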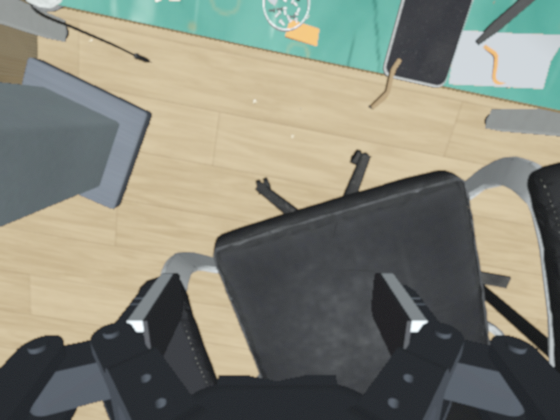

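The side view shows the red-tagged cell near (259,236), the green near (273,271), the tester near (295,198), the red tray near (277,170), and the blower at (332,318). The wrist looks off the bench.

```bash
cat > h.py <<'E'
from cell import manip
import numpy as np, cv2
from scipy.spatial.transform import Rotation as R
def ray(P,u,v):
    W=P["world_to_cam"];r=W[:3,:3].T;c=-r@W[:3,3]
    d=r@np.array([(u-P["cx"])/P["fx"],(v-P["cy"])/P["fy"],1]);return c,d/np.linalg.norm(d)
def onz(P,u,v,z):
    c,d=ray(P,u,v);return c+d*(z-c[2])/d[2]
def proj(P,p):
    W=P["world_to_cam"];q=W[:3,:3]@np.asarray(p)+W[:3,3];return np.array([P["cx"]+P["fx"]*q[0]/q[2],P["cy"]+P["fy"]*q[1]/q[2]])
def tri(obs):
    A=np.zeros((3,3));b=np.zeros(3)
    for P,u,v in obs:
        c,d=ray(P,u,v);M=np.eye(3)-np.outer(d,d);A+=M;b+=M@c
    return np.linalg.solve(A,b)
def Rt(s=None):
    s=s or manip.get_state();q=s["orientation"];return R.from_quat([q[1],q[2],q[3],q[0]])
def goto(p,yaw=None,s=None):
    """shift in tool mm and rotvec deg to reach p with tool down, tool x axis heading yaw(deg)"""
    s=s or manip.get_state();r=Rt(s)
    d=r.inv().apply(np.asarray(p)-s["tool_pos"])*1000
    X=r.apply([1,0,0]);cur=np.degrees(np.arctan2(X[1],X[0]))
    if yaw is None: yaw=cur
    y=np.radians(yaw);g=np.array([[np.cos(y),np.sin(y),0],[np.sin(y),-np.cos(y),0],[0,0,-1]]).T
    rv=np.degrees((r.inv()*R.from_matrix(g)).as_rotvec())
    return d.round(1),rv.round(2),round(cur,2)
E
python3 - <<'E'
from h import *
P=manip.camera_params("side")
img=manip.grab_frame("side")
for n in ["cell_red","cell_green","tester","reject_tray","pull_handle","air_blower","screw_tin","solder_spool"]:
    for d in manip.regions_of(n,"side")[:2]:
        r,c=d["position"];print(n,round(d["conf"],2),(round(c),round(r)),onz(P,c,r,0.01).round(3),d["pixels"].sum())
W=manip.camera_params("wrist")["world_to_cam"];r=W[:3,:3];print("wristcam rel tool",Rt().inv().apply(-r.T@W[:3,3]-manip.get_state()["tool_pos"]), Rt().inv().apply(r[2]))
print(goto([0.5,-0.2,0.25]))
cv2.imwrite("pics/z.png",cv2.resize(img[130:350,200:420],(780,780),interpolation=cv2.INTER_CUBIC)[:600])
print(manip.get_state()["time"])
E
```

```text
cell_red 0.6 (257, 234) [ 0.39 -0.19  0.01] 273
cell_green 0.63 (274, 273) [ 0.411 -0.342  0.01 ] 388
cell_green 0.36 (290, 195) [ 0.505 -0.01   0.01 ] 1585
tester 0.65 (292, 197) [ 0.508 -0.02   0.01 ] 1492
tester 0.65 (293, 321) [ 0.429 -0.49   0.01 ] 218
reject_tray 0.46 (274, 164) [0.488 0.198 0.01 ] 143
pull_handle 0.75 (274, 274) [ 0.41  -0.345  0.01 ] 451
pull_handle 0.6 (294, 197) [ 0.514 -0.021  0.01 ] 537
air_blower 0.87 (331, 319) [ 0.502 -0.498  0.01 ] 779
air_blower 0.26 (292, 196) [ 0.509 -0.015  0.01 ] 1585
screw_tin 0.76 (297, 328) [ 0.432 -0.511  0.01 ] 195
solder_spool 0.94 (244, 248) [ 0.352 -0.24   0.01 ] 424
wristcam rel tool [ 0.07598166 -0.00144903 -0.1425151 ] [-2.98261543e-01  3.25328476e-04  9.54484126e-01]
(array([ 362.9, -227.2,  -18.7]), array([0., 0., 0.]), np.float64(25.82))
0.6
```

View pics/z.png

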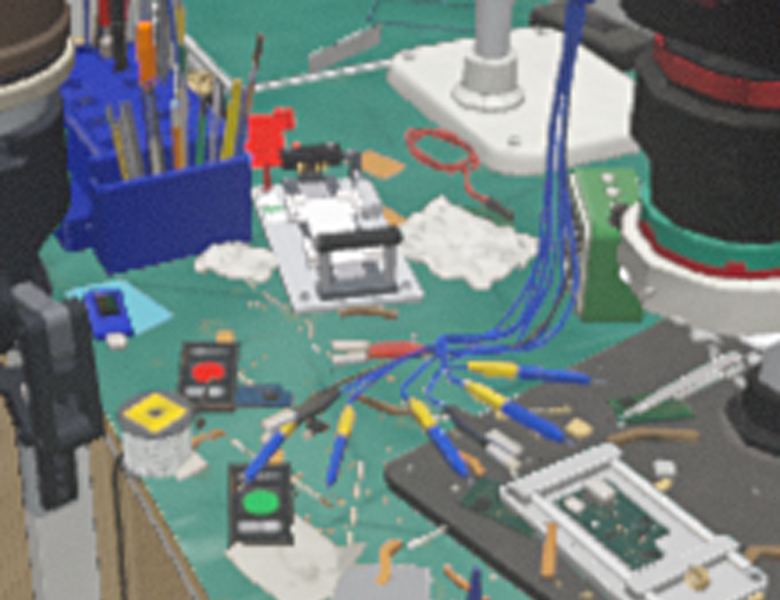

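```bash
cat >> h.py <<'E'
def plan(p,yaw=None,calls=1,rows=5,lin=40.,ang=7.):
    s=manip.get_state();r=Rt(s);pos=np.array(s["tool_pos"]);p=np.asarray(p,float)
    X=r.apply([1,0,0]);cur=np.degrees(np.arctan2(X[1],X[0]))
    if yaw is None: yaw=cur
    y=np.radians(yaw);g=R.from_matrix(np.array([[np.cos(y),np.sin(y),0],[np.sin(y),-np.cos(y),0],[0,0,-1]]).T)
    tot=(r.inv()*g).as_rotvec()
    need=max(np.linalg.norm(p-pos)*1000/lin,np.degrees(np.linalg.norm(tot))/ang)
    print("rows needed %.1f yaw %.1f"%(need,cur))
    n=calls*rows;done=0
    f=lambda t:(pos+(p-pos)*t, r*R.from_rotvec(tot*t))
    for c in range(calls):
        p0,r0=f(min(1,done/max(need,1)));done+=rows
        p1,r1=f(min(1,done/max(need,1)))
        print(np.r_[r0.inv().apply(p1-p0)*1000,np.degrees((r0.inv()*r1).as_rotvec())].round(1).tolist())
E
python3 - <<'E'
from h import *
plan([0.42,-0.15,0.29],90,3)
E
```

```text
rows needed 11.1 yaw 25.8
[141.4, -138.9, -26.5, 0.0, 0.0, -29.0]
[191.1, -52.8, -26.5, 0.0, 0.0, -29.0]
[40.6, 9.8, -5.6, 0.0, 0.0, -6.1]
```

```bash
python3 -m handwheel '[[[28,-28,-5,0,0,-6],[56,-56,-10,0,0,-12],[85,-83,-16,0,0,-18],[113,-111,-21,0,0,-24],[141,-139,-26,0,0,-29]]]'
python3 -m handwheel '[[[191,-53,-26,0,0,-29],[191,-53,-26,0,0,-29],[191,-53,-26,0,0,-29],[191,-53,-26,0,0,-29],[191,-53,-26,0,0,-29]]]'
python3 - <<'E'
from h import *
plan([0.42,-0.15,0.29],90,2)
E
```

```text
time: 1.02
tool_pos: [0.339, -0.3743, 0.2577]
orientation: [0.0, 0.886, 0.463, -0.0]
ft_force: [1.4, -0.5, 1.0]
grip_width: 0.0856
time: 1.43
tool_pos: [0.4053, -0.1844, 0.2844]
orientation: [0.001, 0.739, 0.673, 0.0]
ft_force: [1.2, -0.6, -0.2]
grip_width: 0.0854
rows needed 0.9 yaw 84.7
[35.6, 11.4, -5.6, 0.1, 0.1, -5.3]
[0.0, 0.0, 0.0, 0.0, 0.0, 0.0]
```

```bash
python3 -m handwheel '[[[36,11,-6,0,0,-5],[36,11,-6,0,0,-5],[36,11,-6,0,0,-5]]]'
python3 - <<'E'
from h import *
img=manip.grab_frame("wrist");P=manip.camera_params("wrist")
cv2.imwrite("pics/w1.png",cv2.resize(img,(800,600),interpolation=cv2.INTER_CUBIC))
for n in ["cell_red","cell_green","tester","reject_tray","pull_handle"]:
    for d in manip.regions_of(n,"wrist")[:2]:
        r,c=d["position"];print(n,round(d["conf"],2),(round(c),round(r)),onz(P,c,r,0.01).round(3),d["pixels"].sum())
E
```

```text
time: 1.68
tool_pos: [0.4206, -0.1475, 0.2911]
orientation: [0.001, 0.707, 0.707, 0.001]
ft_force: [0.7, -1.2, 0.8]
grip_width: 0.0852
cell_red 0.73 (257, 198) [ 0.393 -0.182  0.01 ] 1900
cell_green 0.67 (270, 298) [ 0.409 -0.334  0.01 ] 1344
tester 0.85 (349, 74) [ 0.506 -0.03   0.01 ] 12403
pull_handle 0.7 (355, 138) [ 0.519 -0.104  0.01 ] 1970
```

View pics/w1.png

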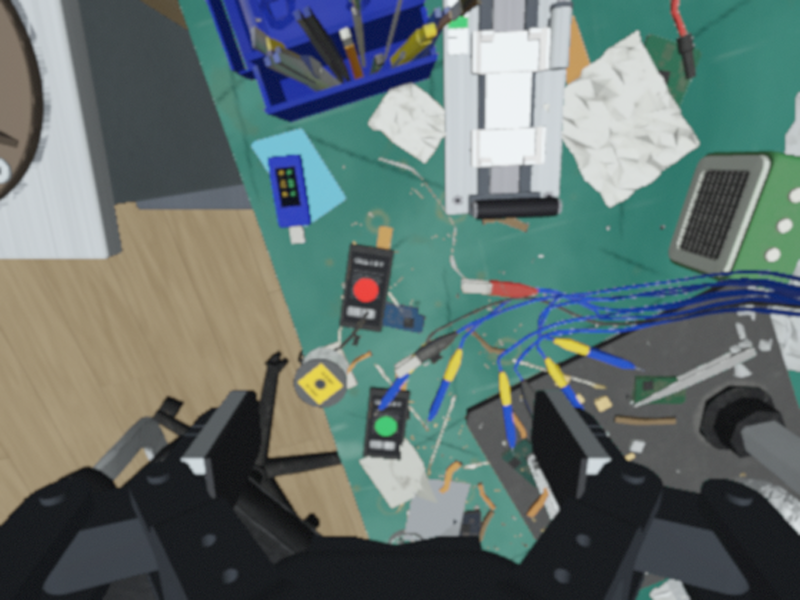

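The wrist view (800×600) shows the red cell at (366,288) with its brass tab up (385,237). The green cell is at (386,425) and its tab isn't clearly visible yet. The tester is at the top, x axis towards image-up, with the handle at (515,208). I'm going closer to the red cell.

```bash
python3 - <<'E'
from h import *
plan([0.393,-0.182,0.14],82.5,1)
E
python3 -m handwheel '[[[-35,-27,90,0,0,4],[-35,-27,151,0,0,7.5],[-35,-27,151,0,0,7.5],[-35,-27,151,0,0,7.5],[-35,-27,151,0,0,7.5]]]'
python3 - <<'E'
from h import *
print(manip.get_state()["tool_pos"])
img=manip.grab_frame("wrist");P=manip.camera_params("wrist")
cv2.imwrite("pics/w2.png",cv2.resize(img,(800,600),interpolation=cv2.INTER_CUBIC))
for n in ["cell_red","cell_green","tester","reject_tray","pull_handle"]:
    for d in manip.regions_of(n,"wrist")[:2]:
        r,c=d["position"];print(n,round(d["conf"],2),(round(c),round(r)),onz(P,c,r,0.01).round(3),d["pixels"].sum())
E
```

```text
rows needed 3.9 yaw 89.5
[-31.3, -25.9, 150.1, 0.0, 0.1, 7.0]
time: 2.4
tool_pos: [0.3868, -0.1863, 0.1341]
orientation: [-0.004, 0.756, 0.655, -0.003]
ft_force: [-1.4, 0.2, -0.2]
grip_width: 0.0852
[ 0.38676952 -0.18631091  0.13407698]
cell_red 0.69 (287, 198) [ 0.397 -0.18   0.01 ] 4837
cell_red 0.38 (446, 73) [ 0.529 -0.099  0.01 ] 4891
cell_green 0.77 (323, 345) [ 0.413 -0.333  0.01 ] 2695
tester 0.95 (429, 50) [ 0.517 -0.082  0.01 ] 14449
pull_handle 0.9 (447, 74) [ 0.531 -0.1    0.01 ] 5021
```

View pics/w2.png

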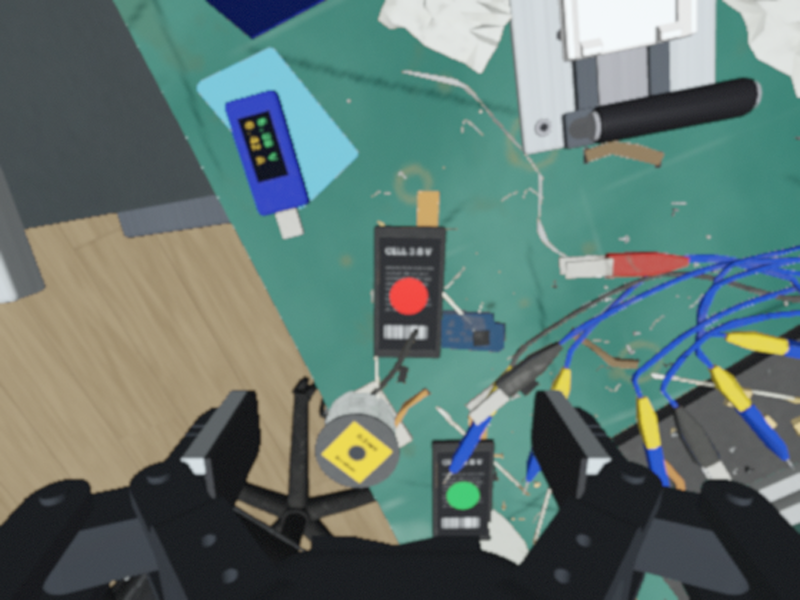

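```bash
cat >> h.py <<'E'
from scipy.optimize import least_squares
def k(a,sx=560/800,sy=420/600): return np.array(a,float)*[sx,sy]
def fitblock(obs,L=.082,Wd=.042,h0=.008,x0=(.4,-.18,1.4)):
    """obs list of (P, 4 px FL? order: front-left, front-right, back-right, back-left (front=+x))"""
    loc=np.array([[L/2,Wd/2],[L/2,-Wd/2],[-L/2,-Wd/2],[-L/2,Wd/2]])
    def f(q):
        c,s=np.cos(q[2]),np.sin(q[2]);o=[]
        for P,px in obs:
            for l,u in zip(loc,px):
                o.append(proj(P,[q[0]+c*l[0]-s*l[1],q[1]+s*l[0]+c*l[1],q[3]])-u)
        return np.ravel(o)
    r=least_squares(f,[*x0,h0]);return r.x,np.sqrt(np.mean(r.fun**2))
E
python3 - <<'E'
from h import *
P2=manip.camera_params("wrist")
# reconstruct P1 from stated pose
s=manip.get_state();W=P2["world_to_cam"].copy()
T=np.eye(4);T[:3,:3]=Rt(s).as_matrix();T[:3,3]=s["tool_pos"]
c2t=np.linalg.inv(T)@np.linalg.inv(W)
T1=np.eye(4);q=np.array([.707,.707,.001,.001]);q/=np.linalg.norm(q)
T1[:3,:3]=R.from_quat(q).as_matrix();T1[:3,3]=[.4206,-.1475,.2911]
P1=dict(P2);P1["world_to_cam"]=np.linalg.inv(T1@c2t)
r2=k([[376,226],[446,227],[440,357],[374,354]]);r1=k([[352,246],[393,250],[381,330],[342,326]])
for o in ([(P2,r2)],[(P1,r1)],[(P1,r1),(P2,r2)]):
    x,e=fitblock(o);print(x.round(4),np.degrees(x[2]).round(1),e.round(2))
g2=k([[433,439],[493,440],[490,538],[433,536]]);g1=k([[370,388],[410,391],[402,458],[363,455]])
for o in ([(P1,g1)],[(P1,g1),(P2,g2)]):
    x,e=fitblock(o,x0=(.41,-.33,1.4));print("g",x.round(4),np.degrees(x[2]).round(1),e.round(2))
x,e=fitblock([(P1,r1),(P2,r2)])
plan([*x[:2],0.04],np.degrees(x[2]),1)
E
```

```text
[ 0.4015 -0.1882  1.409   0.0079] 80.7 0.43
[ 0.3924 -0.1925  1.4298 -0.0144] 81.9 0.74
[ 0.3992 -0.1879  1.414   0.0074] 81.0 2.72
g [ 0.4109 -0.3391  1.4698 -0.0049] 84.2 0.19
g [ 0.4169 -0.328   1.4575  0.0173] 83.5 2.79
rows needed 2.5 yaw 82.0
[-1.0, 5.2, 101.2, 0.3, 0.1, 1.0]
```

```bash

python3 -m handwheel '[[[-1,12,35,0.3,0.1,1],[-1,12,70,0.3,0.1,1],[-1,12,70,0.3,0.1,1],[-1,12,70,0.3,0.1,1],[-1,12,70,0.3,0.1,1]]]'
cat >> h.py <<'E'
import pickle
def shot(cam,name,big=True):
    P=manip.camera_params(cam);s=manip.get_state();img=manip.grab_frame(cam)
    cv2.imwrite(f"pics/{name}.png",cv2.resize(img,(800,600),interpolation=cv2.INTER_CUBIC) if big else img)
    pickle.dump(P,open(f"pics/{name}.pkl","wb"));print(name,s["time"],s["tool_pos"].round(4),abs(s["joint_velocities"]).max().round(4));return P
def cam(name): return pickle.load(open(f"pics/{name}.pkl","rb"))
E
python3 - <<'E'
from h import *
shot("wrist","w3")
E
```

```text
time: 3.12
tool_pos: [0.4065, -0.1887, 0.073]
orientation: [0.0, 0.76, 0.65, 0.0]
ft_force: [-0.3, -0.7, 0.3]
grip_width: 0.0855
w3 3.1167 [ 0.4065 -0.1887  0.073 ] 0.0192
```

View pics/w3.png

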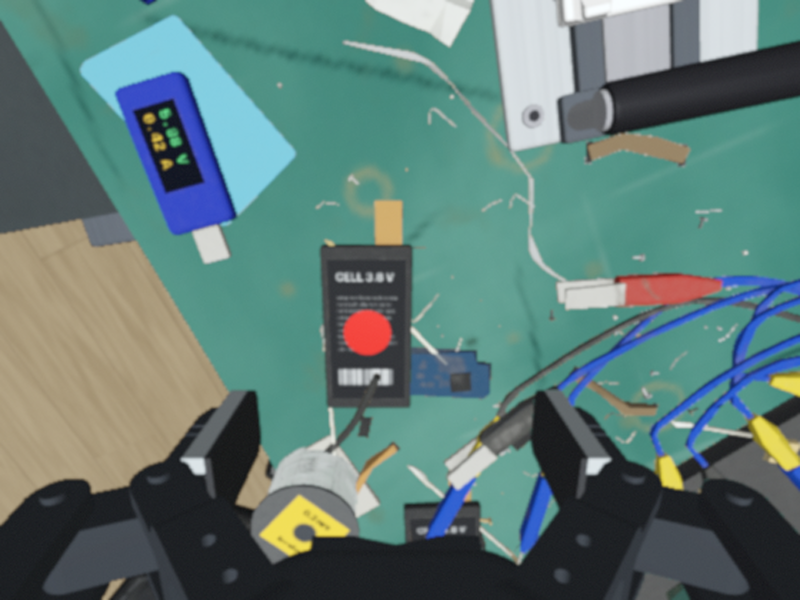

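```bash
python3 - <<'E'
from h import *
P=cam("w3")
for px in ([[321,246],[411,246],[410,406],[330,406]],[[322,247],[409,247],[408,404],[329,404]]):
    x,e=fitblock([(P,k(px))]);print(x.round(4),np.degrees(x[2]).round(1),e.round(2))
    f=lambda q:fitblock
print([onz(P,*k(p),0.008).round(4) for p in ([321,246],[411,246],[410,406],[330,406])], onz(P,*k([368,333]),.008).round(4))
plan([*x[:2],0.02],80.5,1)
E
```

```text
[ 0.3923 -0.1881  1.42    0.0026] 81.4 0.52
[ 0.3914 -0.1893  1.415  -0.0019] 81.1 0.58
[array([ 0.3791, -0.1433,  0.008 ]), array([ 0.4188, -0.1496,  0.008 ]), array([ 0.4067, -0.2291,  0.008 ]), array([ 0.3672, -0.2229,  0.008 ])] [ 0.3927 -0.1875  0.008 ]
rows needed 1.4 yaw 81.0
[-2.7, -15.4, 53.2, 0.1, 0.0, 0.5]
```

The red cell lies at (368,326) in this view, tab up, about 82×42 mm at bench height, with a yaw of about 81°. I'm descending to grasp it.

```bash
python3 - <<'E'
from h import *
plan([.3926,-.187,0.025],81.2,1)
E
python3 -m handwheel '[[[0,-14.3,24,0,0,0],[0,-14.3,48,0,0,0],[0,-14.3,48,0,0,0],[0,-14.3,48,0,0,0],[0,-14.3,48,0,0,0]]]' 0.41
python3 - <<'E'
from h import *
plan([.3926,-.187,0.0],81.2,1)
shot("wrist","w4")
E
```

```text
rows needed 1.3 yaw 81.0
[-0.2, -14.5, 48.2, 0.1, 0.0, -0.2]
time: 3.58
tool_pos: [0.3941, -0.1871, 0.0269]
orientation: [0.002, 0.76, 0.65, 0.001]
ft_force: [0.2, 0.1, 0.3]
grip_width: 0.06
rows needed 0.7 yaw 81.1
[-0.1, -1.6, 26.9, 0.2, 0.1, -0.1]
w4 3.5833 [ 0.3941 -0.1871  0.0269] 0.0084
```

View pics/w4.png

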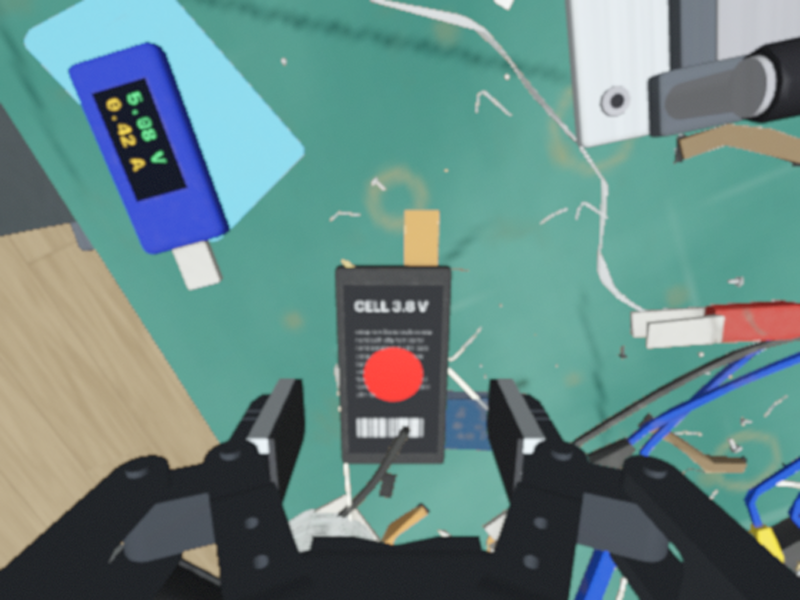

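The cell sits centred between the fingers (395 against 394). Going down and gripping.

```bash

python3 -m handwheel '[[[0,-1,14,0,0,0],[0,-1,27.5,0,0,0],[0,-1,27.5,0,0,0],[0,-1,27.5,0,0,0]]]'
python3 -m handwheel '[[[0,0,0,0,0,0],[0,0,0,0,0,0],[0,0,0,0,0,0],[0,0,0,0,0,0],[0,0,0,0,0,0]]]' -1 35
```

```text
time: 3.97
tool_pos: [0.3938, -0.1872, 0.0002]
orientation: [0.002, 0.76, 0.65, 0.001]
ft_force: [-0.5, 0.3, 0.1]
grip_width: 0.0605
time: 4.38
tool_pos: [0.3946, -0.1875, 0.0015]
orientation: [0.003, 0.76, 0.65, 0.001]
ft_force: [-0.8, 1.8, 9.6]
grip_width: 0.041
```

```bash

python3 -m handwheel '[[[0,0,-40,0,0,0],[0,0,-80,0,0,0],[0,0,-120,0,0,0],[0,0,-160,0,0,0],[0,0,-200,0,0,0]]]'
python3 - <<'E'
from h import *
plan([.49,.12,0.29],90,2)
E
```

```text
time: 4.8
tool_pos: [0.3929, -0.1863, 0.2044]
orientation: [0.004, 0.76, 0.65, 0.002]
ft_force: [0.4, -0.0, -0.9]
grip_width: 0.041
rows needed 8.3 yaw 81.1
[190.9, 29.6, -51.6, 0.3, 0.1, -5.4]
[124.2, 31.2, -34.1, 0.2, 0.1, -3.6]
```

```bash

python3 -m handwheel '[[[38,6,-10,0,0,-1],[76,12,-20,0,0,-2],[114,18,-31,0.1,0,-3],[153,24,-41,0.2,0,-4],[191,30,-52,0.3,0.1,-5.4]]]'
python3 - <<'E'
from h import *
plan([.49,.12,0.29],90,1)
E
python3 -m handwheel '[[[40,10,-11,0,0,-1],[80,20,-22,0,0,-2],[122,28,-34,0.1,0,-3],[122,28,-34,0.2,0.1,-3.6],[122,28,-34,0.2,0.1,-3.6]]]'
python3 -m handwheel '[[[0,0,0,0,0,0],[0,0,0,0,0,0]]]'
python3 - <<'E'
from h import *
shot("wrist","w5")
P=cam("w5")
for n in ["cell_red","cell_green","tester","reject_tray","pull_handle","pointer","band"]:
    for d in manip.regions_of(n,"wrist")[:2]:
        r,c=d["position"];print(n,round(d["conf"],2),(round(c),round(r)),onz(P,c,r,0.01).round(3),d["pixels"].sum())
E
```

```text
time: 5.22
tool_pos: [0.4515, -0.0002, 0.2579]
orientation: [0.002, 0.728, 0.685, 0.001]
ft_force: [0.5, 0.0, -0.3]
grip_width: 0.0403
rows needed 3.3 yaw 86.5
[122.2, 31.3, -32.2, 0.2, 0.1, -3.5]
time: 5.63
tool_pos: [0.4868, 0.1239, 0.2935]
orientation: [-0.0, 0.704, 0.71, 0.002]
ft_force: [0.2, -0.2, -1.0]
grip_width: 0.0405
time: 5.8
tool_pos: [0.4864, 0.1233, 0.2937]
orientation: [-0.0, 0.704, 0.71, 0.002]
ft_force: [-0.4, -0.7, -0.8]
grip_width: 0.0409
w5 5.8 [0.4864 0.1233 0.2937] 0.0128
cell_red 0.56 (281, 264) [ 0.494 -0.007  0.01 ] 15594
tester 0.91 (323, 240) [0.552 0.031 0.01 ] 354
reject_tray 0.66 (270, 127) [0.478 0.183 0.01 ] 3175
reject_tray 0.66 (319, 240) [0.547 0.031 0.01 ] 378
pointer 0.38 (323, 221) [0.55  0.059 0.01 ] 56
band 0.81 (328, 240) [0.559 0.031 0.01 ] 340
```

View pics/w5.png

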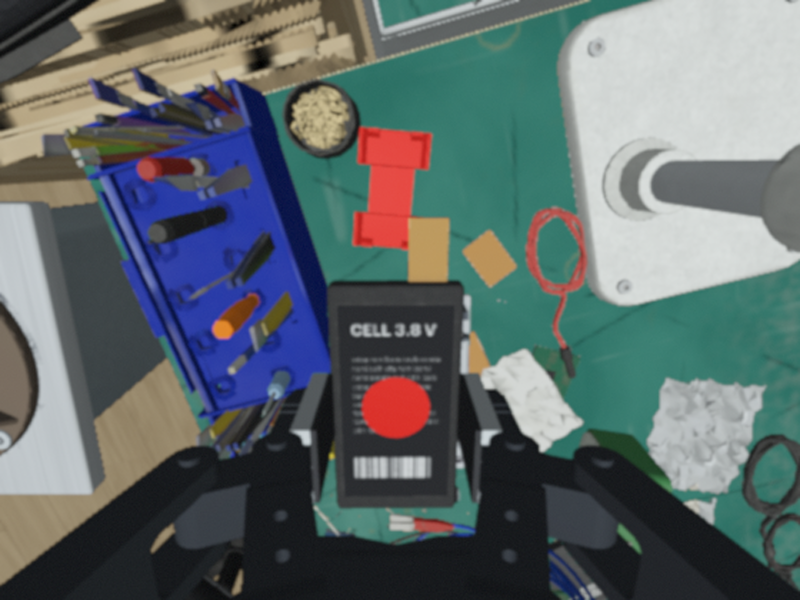

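The tray (red) spans about (353–433, 127–249) in this view, with its near corner hidden by the held cell's tab. The organiser is to its left. I'll take a second, closer view.

```bash

python3 - <<'E'
from h import *
plan([.478,.055,0.205],88,1)
E
python3 -m handwheel '[[[-34,-5,44,0,0,1],[-68,-9,88,0,0,2],[-68,-9,88,0,0,2],[-68,-9,88,0,0,2],[-68,-9,88,0,0,2]]]'
python3 - <<'E'
from h import *
shot("wrist","w6")
E
```

```text
rows needed 2.8 yaw 90.5
[-68.6, -9.5, 88.2, 0.1, -0.2, 2.5]
time: 6.62
tool_pos: [0.4777, 0.0544, 0.2042]
orientation: [-0.001, 0.717, 0.697, 0.001]
ft_force: [0.2, 1.2, 0.6]
grip_width: 0.0409
w6 6.6167 [0.4777 0.0544 0.2042] 0.057
```

View pics/w6.png

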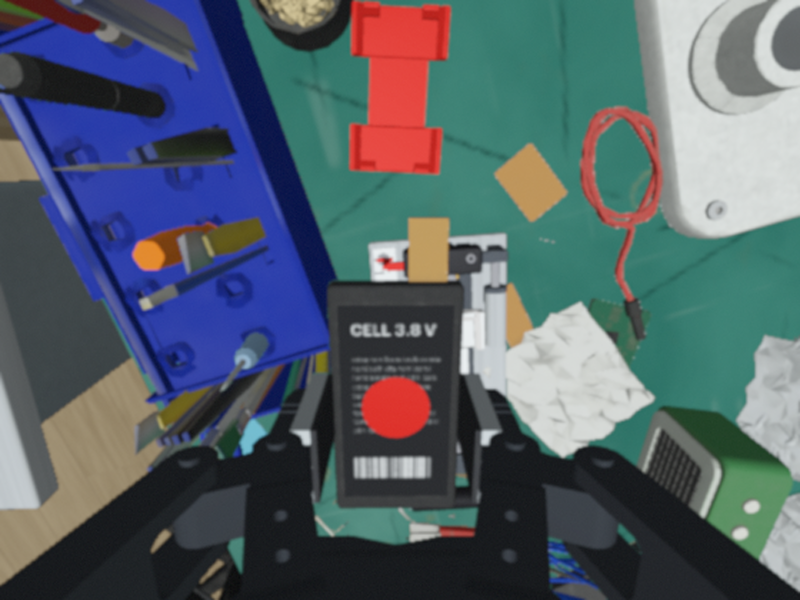

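```bash

python3 - <<'E'
from h import *
P5,P6=cam("w5"),cam("w6")
t5=k([[359,127],[433,132],[428,251],[353,246]]);t6=k([[352,1],[450,8],[440,174],[349,171]])
for o in ([(P5,t5)],[(P6,t6)],[(P5,t5),(P6,t6)]):
    x,e=fitblock(o,.118,.078,.011,(.48,.18,1.5));print(x.round(4),np.degrees(x[2]).round(1),e.round(2))
# held cell
s=manip.get_state();P=P6
c=[onz(P,*k(p),s["tool_pos"][2]+.0075) for p in ([329,283],[462,283],[458,507],[336,507],[397,407])]
print(Rt(s).inv().apply(np.array(c)-s["tool_pos"]).round(4))
E
```

```text
[ 0.484   0.171   1.5253 -0.0572] 87.4 0.94
[ 0.4823  0.1828  1.4982 -0.0517] 85.8 1.62
[ 0.4829  0.1777  1.508  -0.0396] 86.4 3.39
[[ 0.0413 -0.0214 -0.0074]
 [ 0.0412  0.018  -0.0073]
 [-0.0389  0.0199 -0.0076]
 [-0.0388 -0.0224 -0.0077]
 [ 0.0001 -0.0013 -0.0075]]
```

```bash

python3 - <<'E'
from h import *
P5,P6=cam("w5"),cam("w6")
for z in (0.,.011):
  for P,t in ((P5,[[359,127],[433,132],[428,251],[353,246]]),(P6,[[352,1],[450,8],[440,174],[349,171]])):
    c=np.array([onz(P,*k(p),z) for p in t]);print(z,c.round(4)[:,:2].tolist(),c.mean(0).round(4),[np.linalg.norm(c[i]-c[(i+1)%4]).round(4) for i in range(4)])
t5=k([[359,127],[433,132],[428,251],[353,246]]);t6=k([[352,1],[450,8],[440,174],[349,171]])
for o in ([(P5,t5)],[(P6,t6)],[(P5,t5),(P6,t6)]):
    x,e=fitblock(o,.102,.062,.011,(.48,.18,1.5));print(x.round(4),np.degrees(x[2]).round(1),e.round(2))
im=cv2.imread("pics/w6.png");cv2.imwrite("pics/w6c.png",cv2.resize(im[0:200,300:500],(800,800))[:, :][:600] if 0 else cv2.resize(im[0:190,300:500],(632,600),interpolation=cv2.INTER_CUBIC))
E
```

```text
0.0 [[0.4537, 0.2287], [0.5186, 0.2252], [0.5173, 0.1197], [0.4466, 0.1239]] [0.484  0.1744 0.    ] [np.float64(0.0649), np.float64(0.1055), np.float64(0.0708), np.float64(0.105)]
0.0 [[0.4539, 0.2311], [0.5172, 0.2253], [0.5107, 0.1217], [0.4457, 0.1257]] [0.4819 0.176  0.    ] [np.float64(0.0636), np.float64(0.1038), np.float64(0.065), np.float64(0.1057)]
0.011 [[0.4545, 0.228], [0.5177, 0.2246], [0.5164, 0.1218], [0.4475, 0.1259]] [0.4841 0.1751 0.011 ] [np.float64(0.0633), np.float64(0.1028), np.float64(0.069), np.float64(0.1024)]
0.011 [[0.4547, 0.2279], [0.516, 0.2223], [0.5097, 0.122], [0.4468, 0.1259]] [0.4818 0.1745 0.011 ] [np.float64(0.0616), np.float64(0.1005), np.float64(0.063), np.float64(0.1024)]
[0.484  0.1755 1.5254 0.0194] 87.4 1.22
[0.4818 0.1747 1.4981 0.0098] 85.8 0.54
[0.4826 0.1747 1.5079 0.0108] 86.4 1.39
```

View pics/w6c.png

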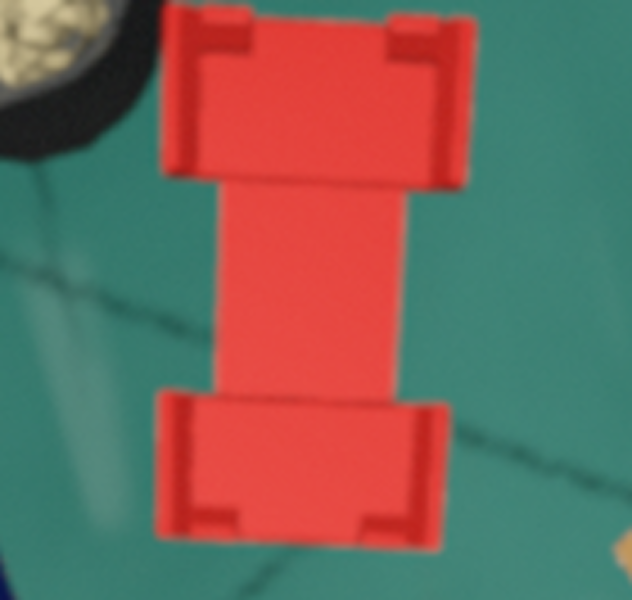

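The red tray's outer walls fit 102×62 mm at a height of about 11 mm, centred near (0.483, 0.175) with yaw 86°. Moving above it, then down partway.

```bash

python3 - <<'E'
from h import *
plan([.4835,.1735,0.20],86,1)
E
python3 -m handwheel '[[[38,1,2,0,0,1],[76,2,4,0,0,2],[119,3,4,0,0,2.3],[119,3,4,0,0,2.3],[119,3,4,0,0,2.3]]]'
python3 - <<'E'
from h import *
plan([.4835,.1735,0.05],86,1)
E
```

```text
rows needed 2.9 yaw 88.4
[117.8, 1.6, 5.8, 0.1, -0.2, 2.4]
time: 7.08
tool_pos: [0.4849, 0.1798, 0.2034]
orientation: [-0.001, 0.728, 0.685, 0.004]
ft_force: [0.3, -1.0, 0.2]
grip_width: 0.0403
rows needed 3.8 yaw 86.5
[-7.4, -1.6, 153.3, 0.2, -0.4, 0.5]
```

```bash

python3 -m handwheel '[[[-6,-1.6,40,0.2,-0.4,0.5],[-6,-1.6,80,0.2,-0.4,0.5],[-6,-1.6,120,0.2,-0.4,0.5],[-6,-1.6,153,0.2,-0.4,0.5],[-6,-1.6,153,0.2,-0.4,0.5]]]'
python3 -m handwheel '[[[0,0,0,0,0,0],[0,0,0,0,0,0]]]'
python3 - <<'E'
from h import *
shot("wrist","w7");
P=shot("side","s7",False)
im=cv2.imread("pics/s7.png");print(proj(P,[.483,.175,.01]))
u,v=proj(P,[.483,.175,.03]).astype(int);cv2.imwrite("pics/s7c.png",cv2.resize(im[v-60:v+60,u-80:u+80],(800,600),interpolation=cv2.INTER_CUBIC))
plan([.4835,.1735,0.05],86,1)
E
```

```text
time: 7.5
tool_pos: [0.4809, 0.1727, 0.0459]
orientation: [-0.001, 0.731, 0.682, -0.004]
ft_force: [-0.1, -0.2, -0.2]
grip_width: 0.0406
time: 7.67
tool_pos: [0.4816, 0.1727, 0.0472]
orientation: [-0.001, 0.731, 0.682, -0.003]
ft_force: [0.4, 0.3, -0.7]
grip_width: 0.0404
w7 7.6667 [0.4816 0.1727 0.0472] 0.0242
s7 7.7167 [0.4822 0.173  0.0478] 0.0132
[273.89414999 167.11436134]
rows needed 0.1 yaw 86.0
[0.4, 1.0, -2.0, -0.2, 0.2, -0.0]
```

View pics/w7.png

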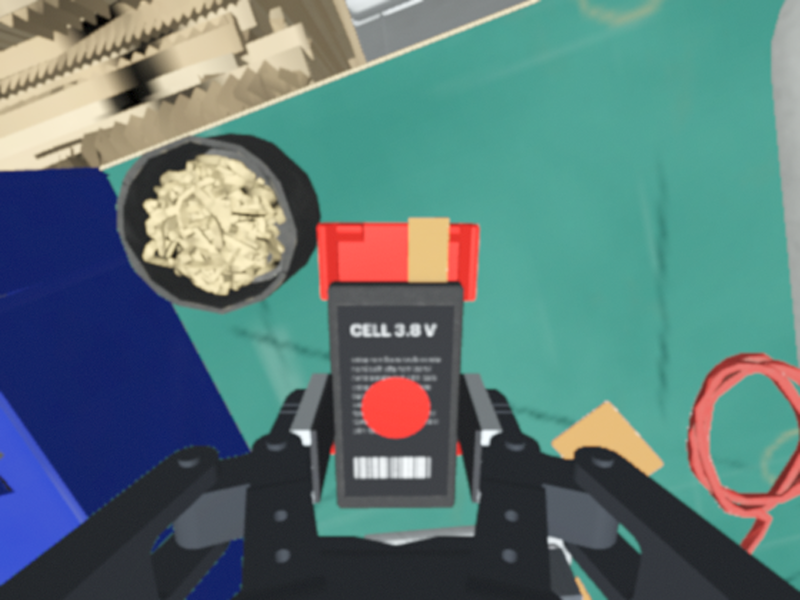

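View pics/s7c.png

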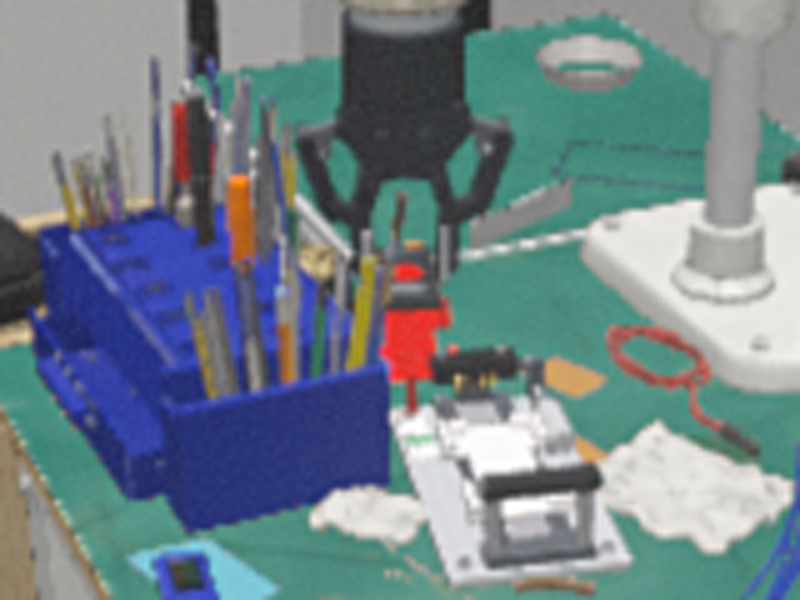

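```bash

python3 - <<'E'
from h import *
P=cam("w7");s=manip.get_state()
a=onz(P,*k([318,226]),.011);b=onz(P,*k([479,226]),.011);a2=onz(P,*k([320,298]),.011);b2=onz(P,*k([476,299]),.011)
print(a,b,np.linalg.norm(a-b));print(a2,b2)
m=(a+b)/2;print("centre by end, yaw86",m-.051*np.array([np.cos(np.radians(86)),np.sin(np.radians(86)),0]))
T=np.array([.4816,.1727,.0472])
c=[onz(P,*k(p),T[2]+.0075) for p in ([329,283],[462,283],[458,507],[336,507])]
print("cell",np.mean(c,0), "yaw l",[np.degrees(np.arctan2(*(c[i]-c[j])[1::-1])) for i,j in ((0,3),(1,2))], "tray sides", [np.degrees(np.arctan2(*(p-q)[1::-1])) for p,q in ((a,a2),(b,b2))],np.degrees(np.arctan2(*(a-b)[1::-1]))-90)
E
```

```text
[0.4548937  0.22798017 0.011     ] [0.51595129 0.22375209 0.011     ] 0.06120380065951455
[0.45226569 0.19950943 0.011     ] [0.5143036  0.19484906 0.011     ]
centre by end, yaw86 [0.48186492 0.17499036 0.011     ]
cell [0.48118667 0.17462066 0.0547    ] yaw l [np.float64(85.26878723643452), np.float64(87.48147621664316)] tray sides [np.float64(84.72621381553907), np.float64(86.73723812900518)] 86.03874127777584
```

Cell and pocket agree within 1 mm. Lowering it in.

```bash

python3 -m handwheel '[[[0.2,0.5,14,-0.2,0.2,0],[0.2,0.5,28,-0.2,0.2,0],[0.2,0.5,38,-0.2,0.2,0],[0.2,0.5,41,-0.2,0.2,0],[0.2,0.5,41,-0.2,0.2,0]]]'
python3 -m handwheel '[[[0,0,0,0,0,0],[0,0,0,0,0,0]]]'
python3 - <<'E'
from h import *
plan([.4823,.1731,0.0065],86,1)
E
```

```text
time: 8.18
tool_pos: [0.483, 0.1732, 0.0073]
orientation: [-0.0, 0.731, 0.682, 0.0]
ft_force: [0.5, 0.6, -0.1]
grip_width: 0.0404
time: 8.35
tool_pos: [0.4835, 0.1736, 0.0081]
orientation: [0.0, 0.731, 0.682, 0.001]
ft_force: [-0.3, -1.0, -1.0]
grip_width: 0.0406
rows needed 0.1 yaw 86.0
[-0.6, -1.2, 1.6, 0.1, -0.1, -0.0]
```

```bash

python3 -m handwheel '[[[-0.6,-1,1.8,0,0,0],[-0.6,-1,1.8,0,0,0]]]'
python3 -m handwheel '[[[0,0,0,0,0,0],[0,0,0,0,0,0],[0,0,0,0,0,0]]]' 0.45
python3 -m handwheel '[[[0,0,-20,0,0,0],[0,0,-60,0,0,0],[0,0,-100,0,0,0],[0,0,-140,0,0,0],[0,0,-140,0,0,0]]]' 0.7
python3 - <<'E'
from h import *
shot("wrist","w8");print(Rt().as_matrix().round(3).tolist())
E
```

```text
time: 8.52
tool_pos: [0.4827, 0.1731, 0.0067]
orientation: [0.0, 0.731, 0.682, 0.001]
ft_force: [0.1, 0.3, -0.1]
grip_width: 0.0407
time: 8.77
tool_pos: [0.4828, 0.1732, 0.0068]
orientation: [0.0, 0.731, 0.682, 0.001]
ft_force: [0.0, 0.3, -0.4]
grip_width: 0.0618
time: 9.18
tool_pos: [0.4857, 0.1753, 0.1538]
orientation: [0.002, 0.731, 0.682, 0.006]
ft_force: [1.1, 0.0, -0.5]
grip_width: 0.0727
w8 9.1833 [0.4857 0.1753 0.1538] 0.1279
[[0.07, 0.997, 0.009], [0.998, -0.07, 0.004], [0.005, 0.009, -1.0]]
```

View pics/w8.png

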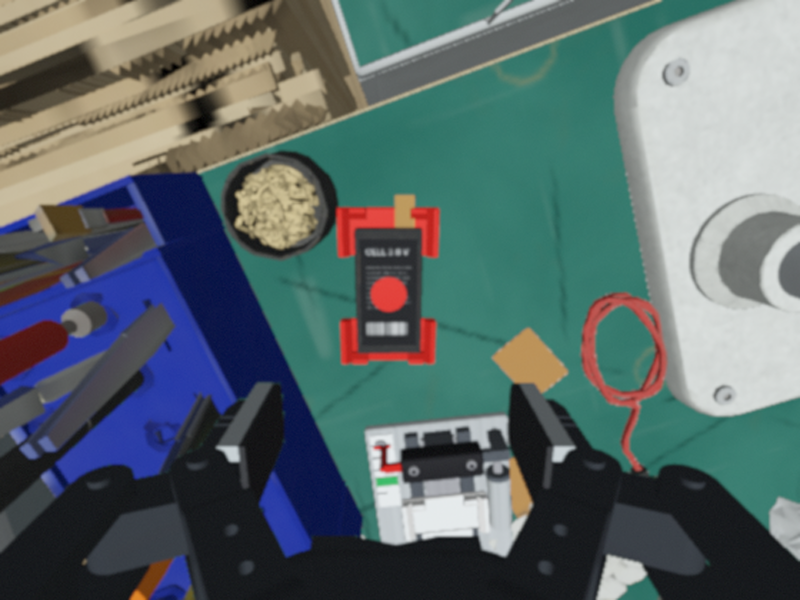

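The red cell lies flat inside the tray pocket, block at (388,290) between the walls. Next I view the tester on the way to the green cell.

```bash

python3 -m handwheel '[[[-20,0,-35,0,0,0],[-60,0,-65,0,0,0],[-100,0,-65,0,0,0],[-140,0,-65,0,0,0],[-180,0,-65,0,0,0]]]'
python3 - <<'E'
from h import *
plan([.495,-.10,0.22],86,1)
E
python3 -m handwheel '[[[-40,0,0,0,0,0],[-80,0,0,0,0,0],[-92,10,0,0,0,0],[-92,15,0,0,0,0],[-92,15,0,0,0,0]]]'
python3 -m handwheel '[[[0,0,0,0,0,0],[0,0,0,0,0,0]]]'
python3 - <<'E'
from h import *
shot("wrist","w9")
E
```

```text
time: 9.65
tool_pos: [0.4712, -0.0042, 0.2151]
orientation: [0.002, 0.731, 0.682, 0.005]
ft_force: [0.9, -1.1, -0.3]
grip_width: 0.073
rows needed 2.5 yaw 86.0
[-93.9, 30.5, -5.0, 0.6, -0.2, 0.0]
time: 10.07
tool_pos: [0.4803, -0.0975, 0.2141]
orientation: [0.002, 0.732, 0.681, 0.005]
ft_force: [0.8, 0.6, -0.2]
grip_width: 0.0725
time: 10.23
tool_pos: [0.48, -0.0958, 0.2136]
orientation: [0.001, 0.731, 0.682, 0.005]
ft_force: [-0.5, 0.2, 0.3]
grip_width: 0.0723
w9 10.2333 [ 0.48   -0.0958  0.2136] 0.0082
```

View pics/w9.png

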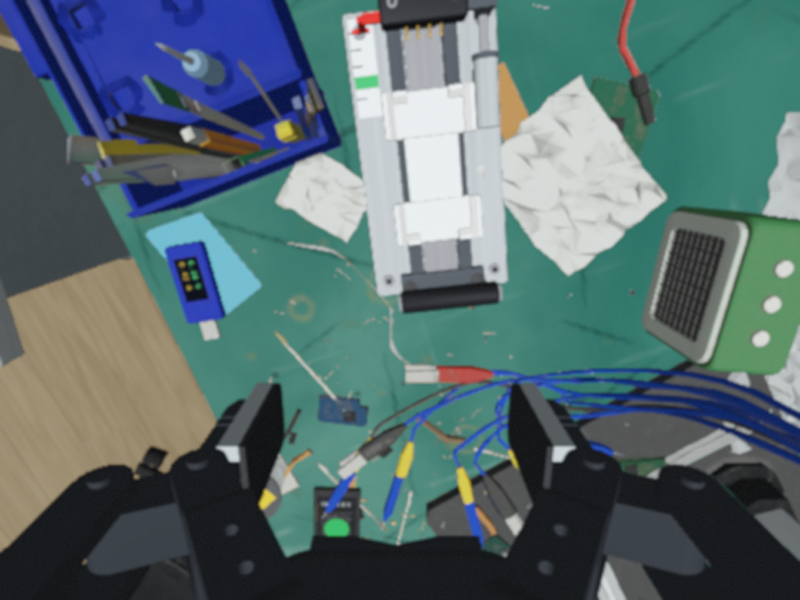

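The tester is upright in the view: nest outer corners at about (386,91), (476,84), (483,240), (397,246), handle bar at (450,297), pointer at rest at the top.

```bash

python3 - <<'E'
from h import *
P=cam("w9")
n=k([[386,91],[476,84],[483,240],[397,246]])
x,e=fitblock([(P,n)],.100,.060,.029,(.5,-.03,1.57));print(x.round(4),np.degrees(x[2]).round(1),e.round(2))
c=np.array([onz(P,*p,.029) for p in n]);print(c.round(4)[:,:2].tolist(),c.mean(0))
im=cv2.imread("pics/w9.png");cv2.imwrite("pics/w9c.png",cv2.resize(im[0:320,330:530],(500,800),interpolation=cv2.INTER_CUBIC)[:600])
h1=onz(P,*k([402,300]),.06);h2=onz(P,*k([499,294]),.06);print("handle ends",h1,h2,np.linalg.norm(h1-h2),(h1+h2)/2)
plan([.411,-.335,.14],84,2)
E
```

```text
[ 0.5128 -0.0252  1.5827  0.0293] 90.7 0.71
[[0.4831, 0.025], [0.541, 0.0252], [0.544, -0.0755], [0.4833, -0.0755]] [ 0.51285962 -0.02519403  0.029     ]
handle ends [ 0.48415303 -0.10628046  0.06      ] [ 0.54833137 -0.10676021  0.06      ] 0.06418013174990027 [ 0.5162422  -0.10652033  0.06      ]
rows needed 6.5 yaw 86.0
[-187.8, -40.8, 55.5, 0.4, -0.2, 1.6]
[-56.2, -10.5, 16.8, 0.1, -0.1, 0.5]
```

View pics/w9c.png

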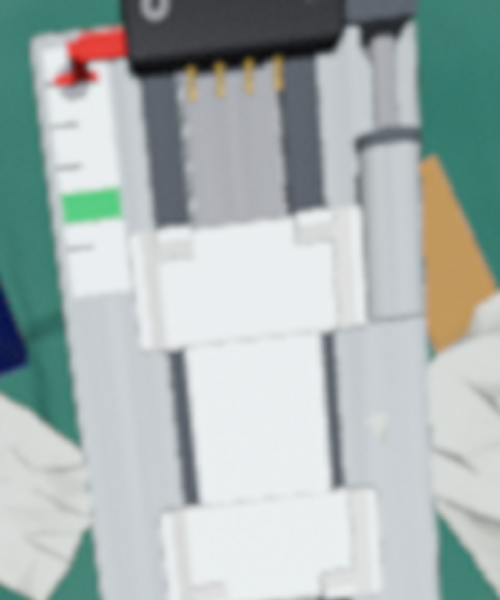

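```bash

python3 -m handwheel '[[[-38,-8,10,0,0,0],[-76,-16,20,0,0,0.5],[-114,-24,30,0.2,0,1],[-152,-32,40,0.3,-0.1,1.5],[-188,-41,55,0.4,-0.2,1.6]]]' 1
python3 - <<'E'
from h import *
plan([.411,-.335,.09],84,1)
E
python3 -m handwheel '[[[-30,-8,33,0,0,0],[-55,-12,66,0,0,0],[-55,-12,68,0,0,0],[-55,-12,68,0,0,0],[-55,-12,68,0,0,0]]]'
python3 - <<'E'
from h import *
shot("wrist","w10");plan([.411,-.335,.09],84,1)
E
```

```text
time: 10.7
tool_pos: [0.4268, -0.2814, 0.1578]
orientation: [0.001, 0.74, 0.672, 0.001]
ft_force: [1.2, -0.4, 0.4]
grip_width: 0.0854
rows needed 2.2 yaw 84.5
[-55.0, -10.8, 67.7, 0.2, -0.1, 0.5]
time: 11.12
tool_pos: [0.4105, -0.3334, 0.0898]
orientation: [0.0, 0.74, 0.673, 0.002]
ft_force: [0.8, 0.1, 0.1]
grip_width: 0.0854
w10 11.1167 [ 0.4105 -0.3334  0.0898] 0.0281
rows needed 0.1 yaw 84.7
[-1.7, -0.1, 0.6, 0.2, -0.1, 0.7]
```

View pics/w10.png

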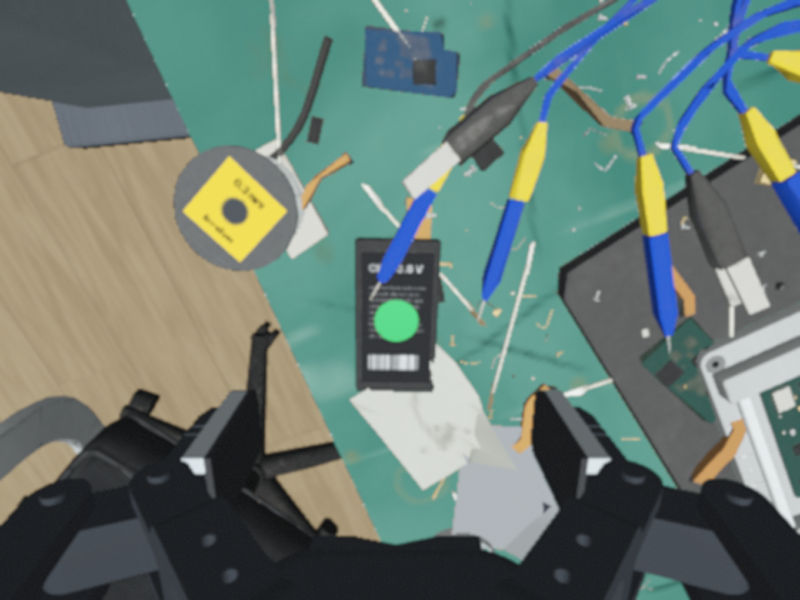

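The green cell is at (397,315) with its brass tab up (425,215). A probe tip is drawn across it, likely only scenery.

```bash

python3 - <<'E'
from h import *
P=cam("w10");px=k([[357,239],[440,241],[432,389],[356,388]])
x,e=fitblock([(P,px)],x0=(.41,-.33,1.4));print(x.round(4),np.degrees(x[2]).round(1),e.round(2))
c=np.array([onz(P,*p,.008) for p in px]);print(c.round(4)[:,:2].tolist(),c.mean(0),onz(P,*k([397,321]),.008))
f=[np.degrees(np.arctan2(*(c[i]-c[j])[1::-1])) for i,j in ((0,3),(1,2))];print(f)
m=c.mean(0);plan([m[0]+.001,m[1],.027],np.mean(f),1)
E
```

```text
[ 0.4101 -0.335   1.4498 -0.    ] 83.1 0.25
[[0.3953, -0.2905], [0.435, -0.2953], [0.4256, -0.3739], [0.3854, -0.3694]] [ 0.41032202 -0.33229163  0.008     ] [ 0.41058883 -0.33396936  0.008     ]
[np.float64(82.83171519679964), np.float64(83.14795333175152)]
rows needed 1.6 yaw 84.7
[0.9, -0.3, 63.6, 0.2, -0.1, 1.7]
```

```bash

python3 -m handwheel '[[[1,0,30,0.2,-0.1,1.7],[1,0,63,0.2,-0.1,1.7],[1,0,63,0.2,-0.1,1.7],[1,0,63,0.2,-0.1,1.7],[1,0,63,0.2,-0.1,1.7]]]' 0.41
python3 - <<'E'
from h import *
plan([.4113,-.3323,.0],83,1)
shot("wrist","w11")
E
```

```text
time: 11.58
tool_pos: [0.4131, -0.3319, 0.0295]
orientation: [0.001, 0.749, 0.663, 0.001]
ft_force: [0.2, -0.7, -0.1]
grip_width: 0.0604
rows needed 0.7 yaw 83.1
[-0.6, -1.8, 29.5, 0.1, 0.0, 0.1]
w11 11.5833 [ 0.4131 -0.3319  0.0295] 0.0129
```

View pics/w11.png

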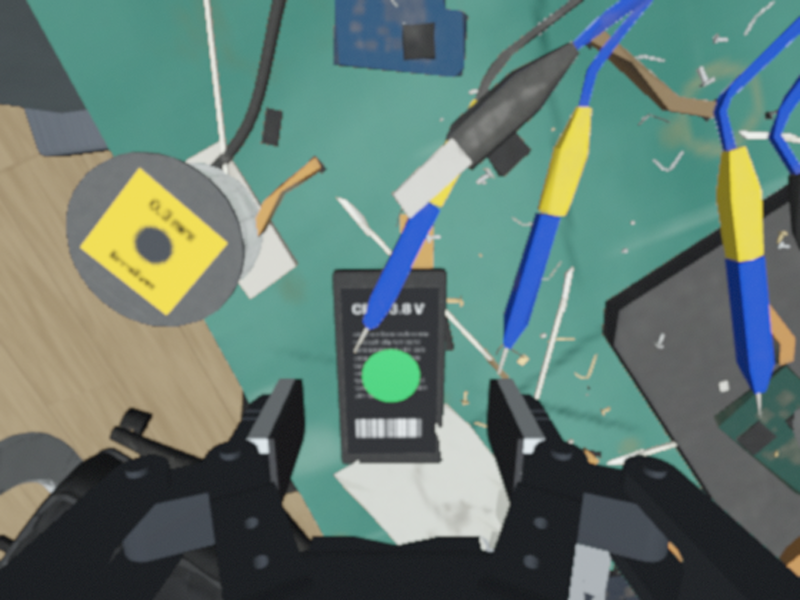

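The cell is about 2 mm left of the finger centre, matching the plan. Correcting and gripping.

```bash

python3 -m handwheel '[[[-0.6,-2,15,0,0,0],[-0.6,-2,30,0,0,0],[-0.6,-2,30,0,0,0],[-0.6,-2,30,0,0,0]]]'
python3 -m handwheel '[[[0,0,0,0,0,0],[0,0,0,0,0,0],[0,0,0,0,0,0],[0,0,0,0,0,0],[0,0,0,0,0,0]]]' -1 35
python3 -m handwheel '[[[0,0,-40,0,0,0],[0,0,-80,0,0,0],[0,0,-120,0,0,0],[0,0,-120,0,0,0],[0,0,-120,0,0,0]]]'
python3 - <<'E'
from h import *
shot("wrist","w12");plan([.514,-.13,.18],90.7,2)
E
```

```text
time: 11.97
tool_pos: [0.4117, -0.333, 0.001]
orientation: [0.002, 0.749, 0.663, 0.001]
ft_force: [0.1, 0.4, 0.1]
grip_width: 0.0607
time: 12.38
tool_pos: [0.4126, -0.3335, 0.0028]
orientation: [0.003, 0.749, 0.663, 0.001]
ft_force: [-1.9, 0.7, 9.2]
grip_width: 0.0405
time: 12.8
tool_pos: [0.4136, -0.3342, 0.1264]
orientation: [0.007, 0.749, 0.663, 0.001]
ft_force: [-0.7, -0.8, -1.3]
grip_width: 0.0401
w12 12.8 [ 0.4136 -0.3342  0.1264] 0.0525
rows needed 5.9 yaw 83.0
[182.9, 65.4, -47.8, 0.4, 0.3, -6.6]
[29.8, 14.6, -8.1, 0.1, 0.0, -1.1]
```

View pics/w12.png

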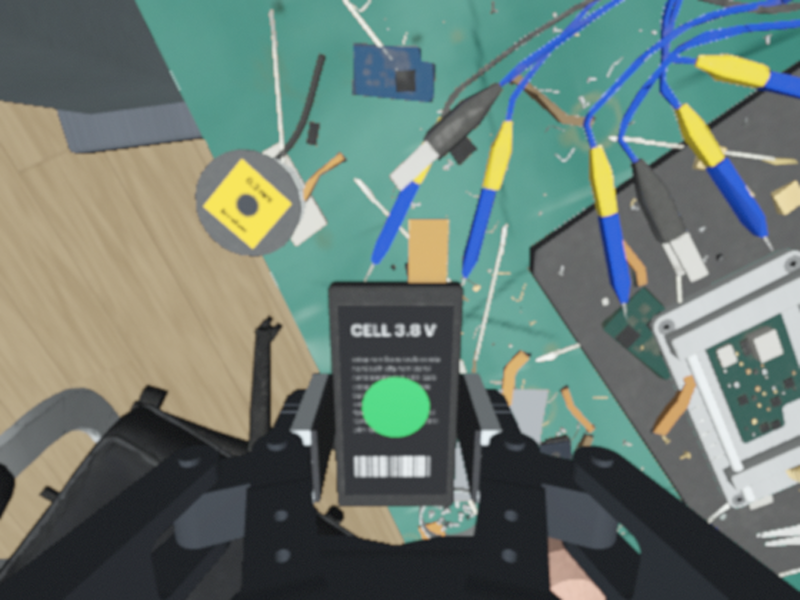

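The green cell is held squarely, tab up, tag at (396,407). Moving above the tester.

```bash

python3 -m handwheel '[[[36,13,-12,0,0,-1.3],[72,26,-24,0,0,-2.6],[110,39,-40,0.2,0.1,-4],[146,52,-48,0.4,0.2,-5.3],[183,65,-50,0.4,0.3,-6.6]]]'
python3 - <<'E'
from h import *
plan([.514,-.13,.18],90.7,1)
E
python3 -m handwheel '[[[30,14,-4,0,0,-1.1],[30,14,-4,0,0,-1.1],[30,14,-4,0,0,-1.1],[30,14,-4,0,0,-1.1]]]'
python3 - <<'E'
from h import *
shot("wrist","w13");plan([.5143,-.0264,.09],90.7,1)
E
```

```text
time: 13.27
tool_pos: [0.4995, -0.1578, 0.1748]
orientation: [0.001, 0.709, 0.705, 0.0]
ft_force: [1.3, 0.1, -0.1]
grip_width: 0.0407
rows needed 0.8 yaw 89.7
[27.9, 14.4, -5.2, 0.1, 0.0, -1.0]
time: 13.6
tool_pos: [0.5127, -0.1283, 0.1777]
orientation: [-0.0, 0.702, 0.712, -0.0]
ft_force: [0.5, -0.2, -1.2]
grip_width: 0.0401
w13 13.6 [ 0.5127 -0.1283  0.1777] 0.0241
rows needed 3.4 yaw 90.7
[102.7, 3.1, 87.7, -0.0, 0.0, -0.0]
```

View pics/w13.png

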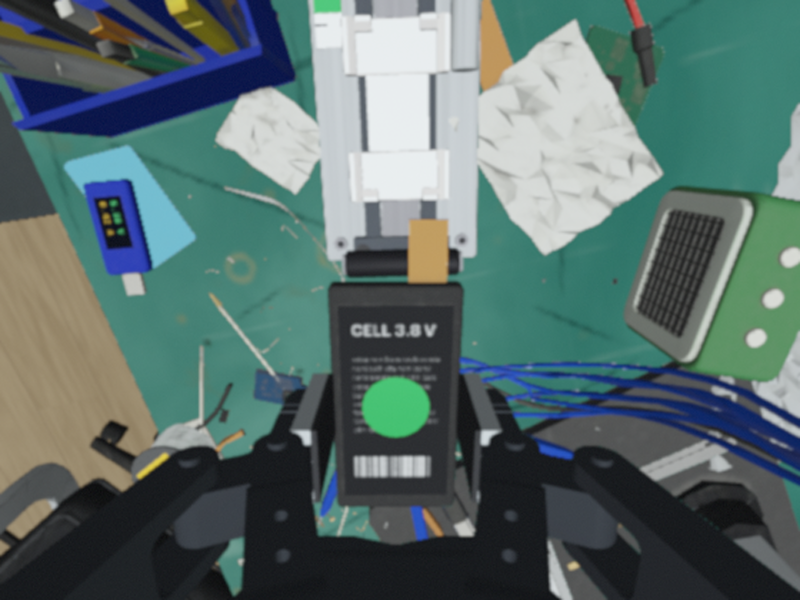

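```bash

python3 - <<'E'
from h import *
P=cam("w13");n=k([[344,18],[453,15],[449,199],[349,202]])
x,e=fitblock([(P,n)],.100,.060,.029,(.5,-.03,1.57));print(x.round(4),np.degrees(x[2]).round(1),e.round(2))
c=np.array([onz(P,*p,.029) for p in n]);print(c.round(4)[:,:2].tolist(),c.mean(0))
x,e=fitblock([(P,n),(cam("w9"),k([[386,91],[476,84],[483,240],[397,246]]))],.100,.060,.029,(.5,-.03,1.57));print(x.round(4),np.degrees(x[2]).round(1),e.round(2))
T=np.array([.5127,-.1283,.1777])
c=np.array([onz(P,*k(p),T[2]+.0065) for p in ([329,283],[462,283],[458,505],[336,505])])
print("cell",c.mean(0)-T)
E
```

```text
[ 0.5125 -0.025   1.596   0.026 ] 91.4 0.73
[[0.4817, 0.0229], [0.5413, 0.0252], [0.5438, -0.0731], [0.4828, -0.0757]] [ 0.51238311 -0.02518714  0.029     ]
[ 0.5127 -0.0251  1.5903  0.0274] 91.1 0.86
cell [-0.00055459  0.00186406  0.0065    ]
```

```bash

python3 -m handwheel '[[[36,1,20,0,0,0],[72,1,40,0,0,0],[101.5,1.5,75,0,0,-0.3],[101.5,1.5,105,0,0,-0.3],[101.5,1.5,113,0,0,-0.3]]]'
python3 -m handwheel '[[[0,0,0,0,0,0],[0,0,0,0,0,0],[0,0,0,0,0,0]]]'
python3 - <<'E'
from h import *
shot("wrist","w14");plan([.5136,-.0266,.05],91,1)
P=shot("side","s14",False)
im=cv2.imread("pics/s14.png")
u,v=proj(P,[.513,-.03,.03]).astype(int);cv2.imwrite("pics/s14c.png",cv2.resize(im[v-45:v+45,u-60:u+60],(800,600),interpolation=cv2.INTER_CUBIC))
E
```

```text
time: 14.07
tool_pos: [0.5094, -0.0274, 0.0606]
orientation: [-0.002, 0.701, 0.714, -0.003]
ft_force: [-0.8, -1.1, -0.6]
grip_width: 0.0401
time: 14.32
tool_pos: [0.51, -0.0292, 0.0616]
orientation: [-0.002, 0.702, 0.713, -0.003]
ft_force: [0.1, 0.3, 0.6]
grip_width: 0.0405
w14 14.3167 [ 0.51   -0.0292  0.0616] 0.012
rows needed 0.3 yaw 90.9
[2.3, 3.3, 11.9, -0.3, 0.1, -0.1]
s14 14.3667 [ 0.5104 -0.0289  0.062 ] 0.0075
```

View pics/w14.png

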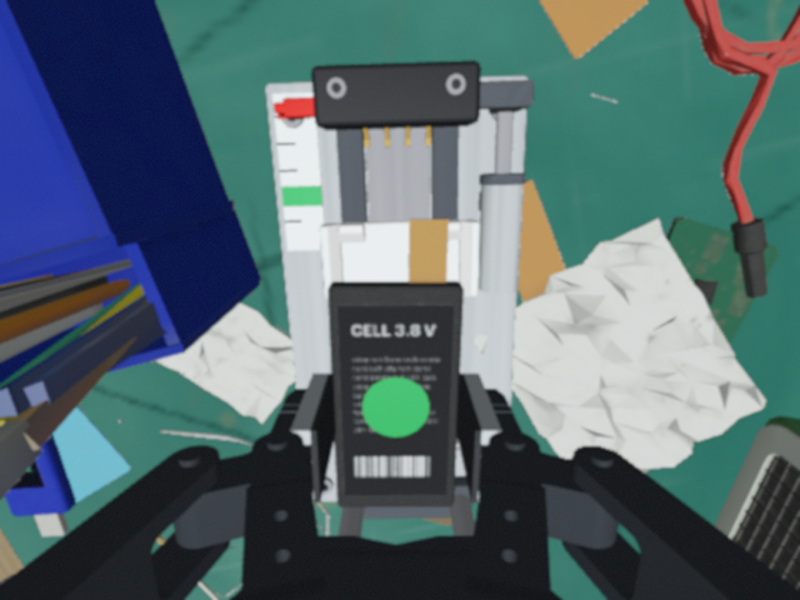

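View pics/s14c.png

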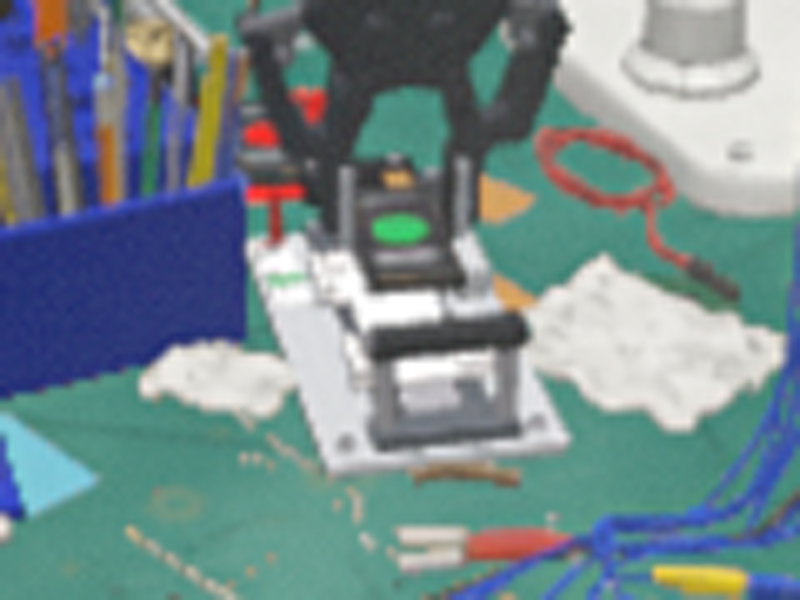

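```bash

python3 - <<'E'
from h import *
im=cv2.imread("pics/w14.png");cv2.imwrite("pics/w14c.png",cv2.resize(im[190:340,290:510],(800,545),interpolation=cv2.INTER_CUBIC))
P=cam("w14");T=np.array([.51,-.0292,.0616])
a=onz(P,*k([322,225]),.029);b=onz(P,*k([479,220]),.029)
print(a,b,np.linalg.norm(a-b),(a+b)/2-[0,.05,0])
c=np.array([onz(P,*k(p),T[2]+.0065) for p in ([329,283],[462,283],[458,505],[336,505])]);print(c.mean(0),c.mean(0)-T)
E
```

```text
[0.4807571  0.02468184 0.029     ] [0.53911084 0.02748278 0.029     ] 0.05842092193645901 [ 0.50993397 -0.02391769  0.029     ]
[ 0.50945262 -0.02733284  0.0681    ] [-0.00054738  0.00186716  0.0065    ]
```

View pics/w14c.png

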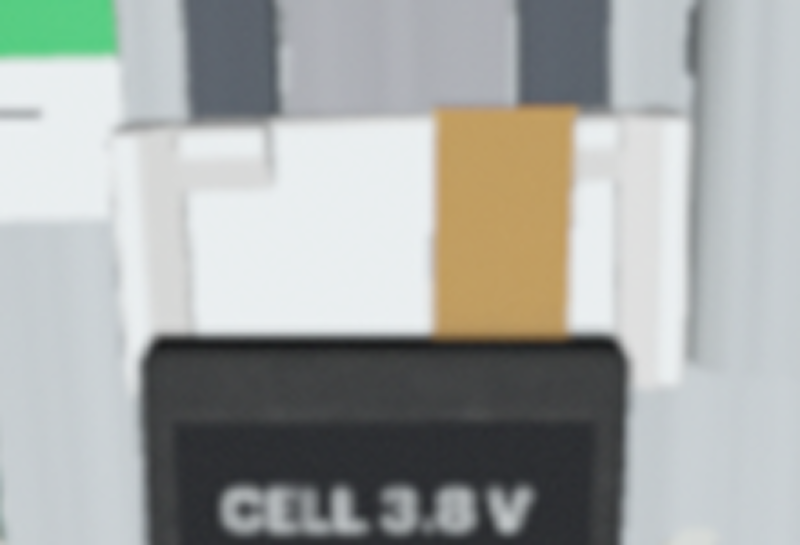

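```bash

python3 -m handwheel '[[[2.3,1.6,10,-0.3,0.1,-0.1],[2.3,1.6,20,-0.3,0.1,-0.1],[2.3,1.6,24,-0.3,0.1,-0.1],[2.3,1.6,24,-0.3,0.1,-0.1]]]'
python3 -m handwheel '[[[0,0,0,0,0,0],[0,0,0,0,0,0]]]'
python3 - <<'E'
from h import *
shot("wrist","w15");plan([.512,-.0265,.026],91,1)
im=cv2.imread("pics/w15.png");cv2.imwrite("pics/w15c.png",cv2.resize(im[170:370,290:510],(660,600),interpolation=cv2.INTER_CUBIC))
E
```

```text
time: 14.75
tool_pos: [0.5113, -0.0268, 0.0374]
orientation: [-0.001, 0.701, 0.713, -0.0]
ft_force: [-0.9, -0.9, -0.2]
grip_width: 0.0409
time: 14.92
tool_pos: [0.5114, -0.0269, 0.0376]
orientation: [-0.001, 0.701, 0.713, -0.0]
ft_force: [0.6, 0.3, -0.2]
grip_width: 0.0407
w15 14.9167 [ 0.5114 -0.0269  0.0376] 0.0027
rows needed 0.3 yaw 91.0
[0.3, 0.6, 11.7, -0.1, -0.0, -0.0]
```

View pics/w15c.png

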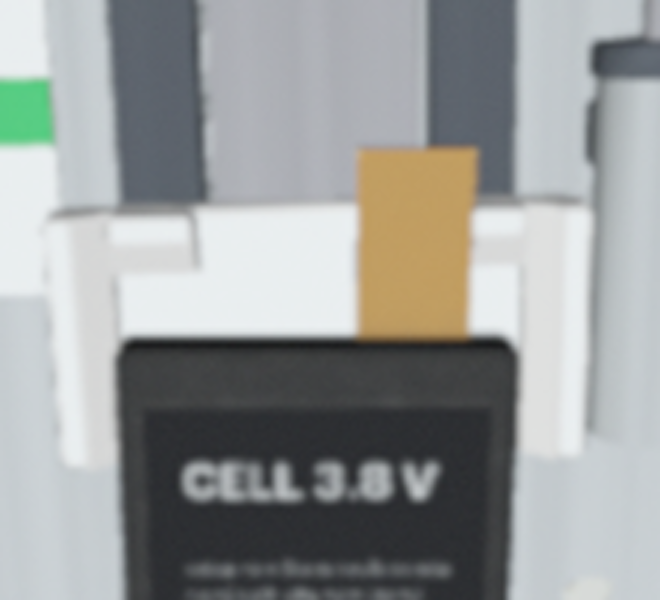

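```bash

python3 - <<'E'
from h import *
P=cam("w15");T=np.array([.5114,-.0269,.0376])
a=onz(P,*k([305.7,242]),.029);b=onz(P,*k([487.3,238.3]),.029)
m=(a+b)/2;th=np.arctan2(*(a-b)[1::-1])-np.pi/2
c=np.array([onz(P,*k(p),T[2]+.0055) for p in ([330,285],[462.3,284.5],[458,505],[336,505])])
print(np.linalg.norm(a-b),np.degrees(th),"nest",m-.05*np.array([np.cos(np.radians(91.2)),np.sin(np.radians(91.2)),0]),"cell",c.mean(0),np.degrees(np.arctan2(*(c[0]-c[1])[1::-1]))-90, c[0],c[1])
E
```

```text
0.058996351185622006 -267.82599808738496 nest [ 0.5109901  -0.02425635  0.029     ] cell [ 0.51092573 -0.0258632   0.0431    ] -268.7696088781431 [0.48999926 0.01404649 0.0431    ] [0.53010044 0.01490777 0.0431    ]
```

Laterally the cell and nest agree (396.2 against 396.5 px). The cell needs +1.5 mm forward and about 0.7° of turn. Lowering into the nest.

```bash

python3 -m handwheel '[[[1.5,0,0,0,0,-0.7],[1.5,0,3,0,0,-0.7],[1.5,0,6,0,0,-0.7],[1.5,0,9,0,0,-0.7],[1.5,0,11.5,0,0,-0.7]]]'
python3 -m handwheel '[[[0,0,0.5,0,0,0],[0,0,0.5,0,0,0]]]'
python3 - <<'E'
from h import *
shot("wrist","w16");plan([.5114,-.0254,.0255],91.6,1)
E
```

```text
time: 15.38
tool_pos: [0.5113, -0.0254, 0.0258]
orientation: [-0.001, 0.697, 0.717, -0.0]
ft_force: [-3.8, -0.2, 23.1]
grip_width: 0.0403
time: 15.55
tool_pos: [0.5113, -0.0253, 0.0258]
orientation: [-0.0, 0.697, 0.717, -0.0]
ft_force: [-3.6, -0.3, 12.1]
grip_width: 0.0406
w16 15.55 [ 0.5113 -0.0253  0.0258] 0.0022
rows needed 0.0 yaw 91.7
[-0.1, 0.1, 0.3, -0.1, -0.0, 0.1]
```

View pics/w16.png

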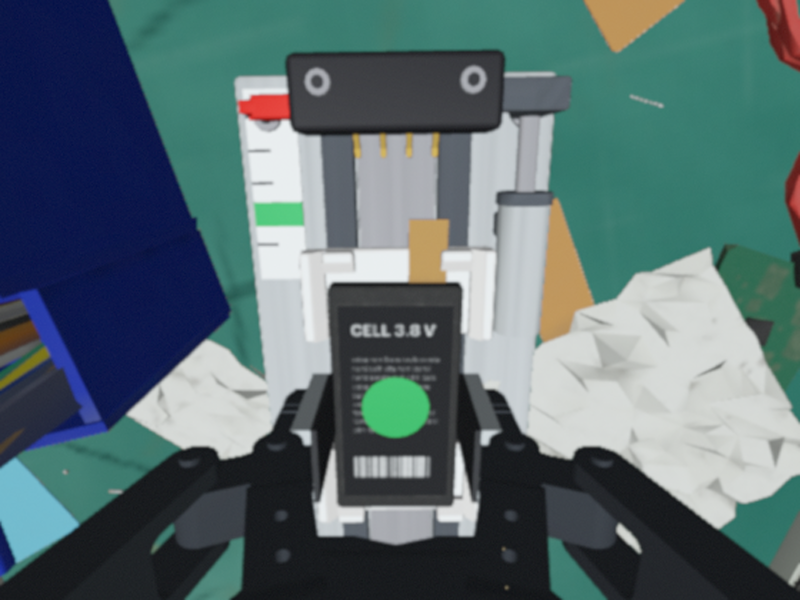

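The cell sits inside the nest walls and 12 N of contact at the expected floor height says it is down. Releasing and backing off to look.

```bash

python3 -m handwheel '[[[0,0,0,0,0,0],[0,0,0,0,0,0],[0,0,0,0,0,0]]]' 0.35
python3 -m handwheel '[[[0,0,-20,0,0,0],[-20,0,-60,0,0,0],[-50,0,-90,0,0,0],[-50,0,-90,0,0,0],[-50,0,-90,0,0,0]]]' 0.41
python3 - <<'E'
from h import *
shot("wrist","w17");P=shot("side","s17",False)
im=cv2.imread("pics/s17.png")
u,v=proj(P,[.513,-.03,.03]).astype(int);cv2.imwrite("pics/s17c.png",cv2.resize(im[v-45:v+45,u-60:u+60],(800,600),interpolation=cv2.INTER_CUBIC))
E
```

```text
time: 15.85
tool_pos: [0.5113, -0.0253, 0.0257]
orientation: [-0.0, 0.697, 0.717, -0.0]
ft_force: [-0.3, -0.1, 0.2]
grip_width: 0.0577
time: 16.27
tool_pos: [0.5141, -0.0778, 0.1173]
orientation: [0.001, 0.698, 0.716, 0.0]
ft_force: [-0.6, -0.3, -0.8]
grip_width: 0.0601
w17 16.2667 [ 0.5141 -0.0778  0.1173] 0.0506
s17 16.3167 [ 0.5131 -0.0762  0.1159] 0.0311
```

View pics/w17.png

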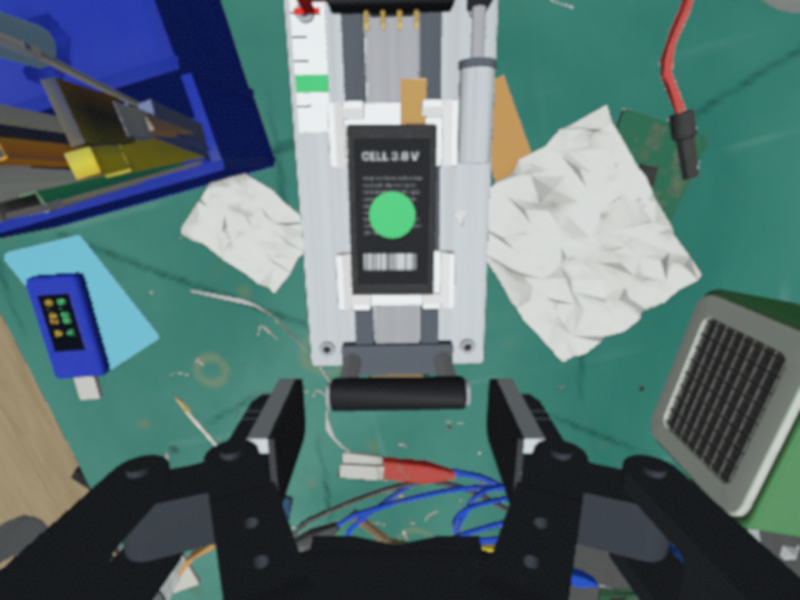

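View pics/s17c.png

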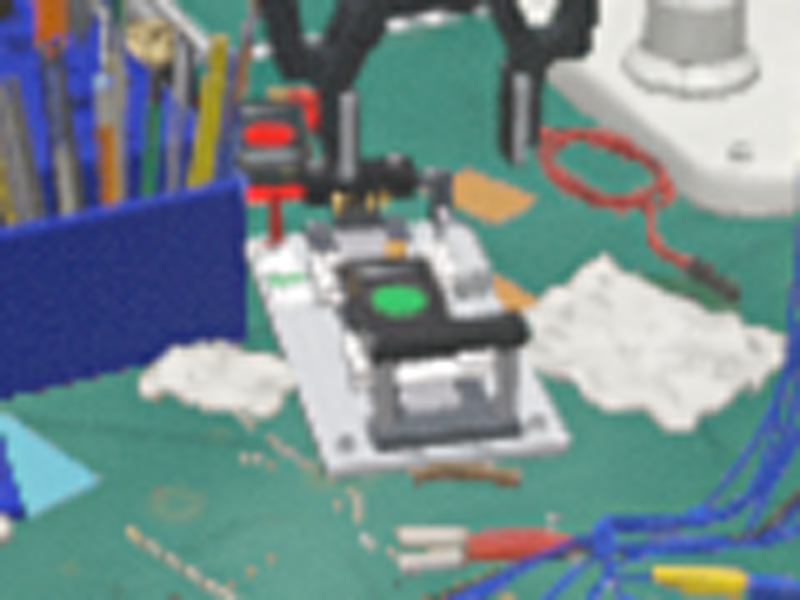

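```bash

python3 - <<'E'
from h import *
im=cv2.imread("pics/w17.png");cv2.imwrite("pics/w17c.png",cv2.resize(im[70:430,290:510],(366,600),interpolation=cv2.INTER_CUBIC))
P=cam("w17")
px=k([[349,127],[436,126],[435,292],[354,293]])
x,e=fitblock([(P,px)],h0=.031,x0=(.51,-.02,1.57));print(x.round(4),np.degrees(x[2]),e)
h1=onz(P,*k([330,395]),.06);h2=onz(P,*k([469,393]),.06);print(h1,h2,np.linalg.norm(h1-h2),(h1+h2)/2)
for z in (.06,.068):print([onz(P,*k(p),z)[1].round(4) for p in ([400,377],[400,410])])
E
```

```text
[ 0.5114 -0.0263  1.6076  0.0222] 92.10592512405009 0.34922116593045377
[ 0.48309828 -0.10808473  0.06      ] [ 0.54929704 -0.10543055  0.06      ] 0.06625194338017174 [ 0.51619766 -0.10675764  0.06      ]
[np.float64(-0.0978), np.float64(-0.1153)]
[np.float64(-0.0939), np.float64(-0.1107)]
```

View pics/w17c.png

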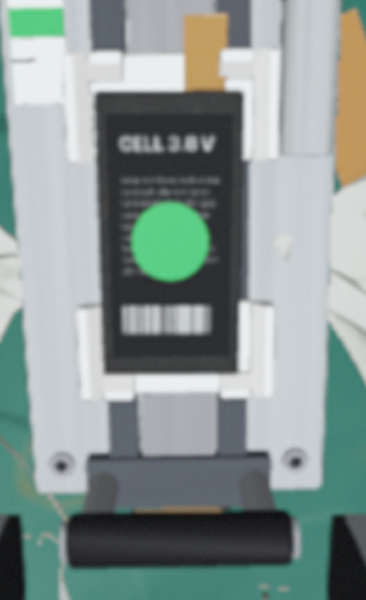

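The green cell is flat in the nest, tab through the far gap towards the contacts, with margin all round. Now I turn the tool to take the handle bar.

```bash

python3 - <<'E'
from h import *
plan([.515,-.106,.15],1.7,3)
E
```

```text
rows needed 12.9 yaw 91.7
[-12.0, 0.6, -13.6, -0.0, 0.0, 35.0]
[-9.5, 7.4, -13.6, -0.0, 0.0, 35.0]
[-2.0, 6.6, -7.7, -0.0, 0.0, 20.0]
```

```bash

python3 -m handwheel '[[[-3,0,-4,0,0,7],[-6,0,-7,0,0,14],[-9,0,-10,0,0,21],[-12,0,-14,0,0,28],[-12,0,-14,0,0,35]]]' -0.2
python3 -m handwheel '[[[-3,2,-4,0,0,7],[-6,4,-7,0,0,14],[-9,6,-10,0,0,21],[-9,7,-14,0,0,28],[-9.5,7.4,-14,0,0,35]]]'
python3 - <<'E'
from h import *
plan([.515,-.106,.15],1.7,1)
E
python3 -m handwheel '[[[-2,6,-7,0,0,7],[-2,6,-7,0,0,14],[-2,6,-7,0,0,21],[-2,6,-7,0,0,21],[-2,6,-7,0,0,21]]]'
python3 - <<'E'
from h import *
shot("wrist","w18");plan([.515,-.106,.1],1.7,1);print(manip.get_state()["joint_pos"].round(2))
E
```

```text
time: 16.78
tool_pos: [0.5123, -0.0862, 0.1281]
orientation: [-0.001, 0.881, 0.473, -0.001]
ft_force: [-0.4, -0.3, -1.1]
grip_width: 0.0343
time: 17.2
tool_pos: [0.5128, -0.0968, 0.1411]
orientation: [-0.001, 0.983, 0.184, -0.003]
ft_force: [0.7, -0.4, 0.4]
grip_width: 0.034
rows needed 2.8 yaw 21.2
[-1.3, 9.3, -8.9, -0.1, 0.3, 19.5]
time: 17.62
tool_pos: [0.5125, -0.1018, 0.1469]
orientation: [-0.001, 1.0, 0.004, -0.004]
ft_force: [0.1, 0.4, -0.2]
grip_width: 0.034
w18 17.6167 [ 0.5125 -0.1018  0.1469] 0.0319
rows needed 1.2 yaw 0.5
[2.7, 4.0, 47.1, -0.1, 0.4, -1.2]
[ 0.18  0.37 -0.11  1.91  0.05  0.87 -1.52]
```

View pics/w18.png

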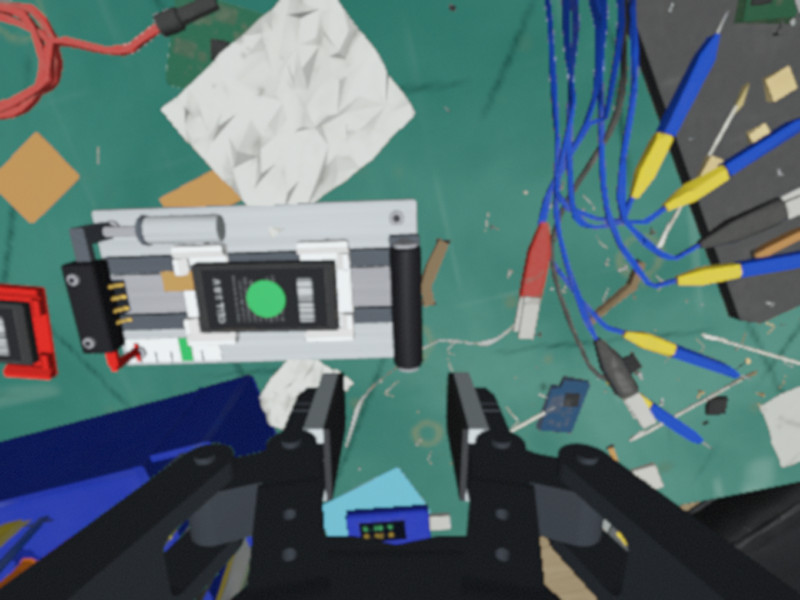

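In this view the whole tester shows: bar centre (406,302), pointer at about (125,357) and green band at (186,348).

```bash

python3 - <<'E'
from h import *
P=cam("w18")
e1,e2=onz(P,*k([403,240]),.06),onz(P,*k([408,366]),.06);print(e1,e2,np.linalg.norm(e1-e2),(e1+e2)/2,np.degrees(np.arctan2(*(e1-e2)[1::-1])))
print([onz(P,*k(p),.06)[1] for p in ([391.5,301],[420.5,301])])
m=(e1+e2)/2
plan([m[0],m[1],.042],1.7,1)
E
```

```text
[ 0.54980114 -0.10406535  0.06      ] [ 0.4819017 -0.1076895  0.06     ] 0.06799609246973705 [ 0.51585142 -0.10587743  0.06      ] 3.055281725809415
[np.float64(-0.0986032629904094), np.float64(-0.11347387090101099)]
rows needed 2.6 yaw 0.5
[4.0, 4.0, 105.1, -0.1, 0.4, -1.2]
```

```bash

python3 -m handwheel '[[[3.5,4.8,35,-0.1,0.4,-1.2],[3.5,4.8,60,-0.1,0.4,-1.2],[3.5,4.8,80,-0.1,0.4,-1.2],[3.5,4.8,103,-0.1,0.4,-1.2],[3.5,4.8,103,-0.1,0.4,-1.2]]]'
python3 -m handwheel '[[[0,0,0,0,0,0],[0,0,0,0,0,0]]]'
python3 - <<'E'
from h import *
shot("wrist","w19");plan([.5158,-.1068,.042],1.7,1)
P=shot("side","s19",False)
im=cv2.imread("pics/s19.png")
u,v=proj(P,[.513,-.03,.03]).astype(int);cv2.imwrite("pics/s19c.png",cv2.resize(im[v-45:v+45,u-60:u+60],(800,600),interpolation=cv2.INTER_CUBIC))
E
```

```text
time: 18.08
tool_pos: [0.5125, -0.1059, 0.0401]
orientation: [-0.001, 1.0, 0.017, -0.003]
ft_force: [-1.2, 0.6, -0.0]
grip_width: 0.0344
time: 18.25
tool_pos: [0.5121, -0.1056, 0.0402]
orientation: [-0.001, 1.0, 0.018, -0.004]
ft_force: [-0.4, -0.2, 1.1]
grip_width: 0.0344
w19 18.25 [ 0.5121 -0.1056  0.0402] 0.023
rows needed 0.1 yaw 2.0
[3.0, 1.2, -1.2, -0.1, 0.4, 0.3]
s19 18.3 [ 0.5127 -0.1057  0.0408] 0.0146
```

View pics/w19.png

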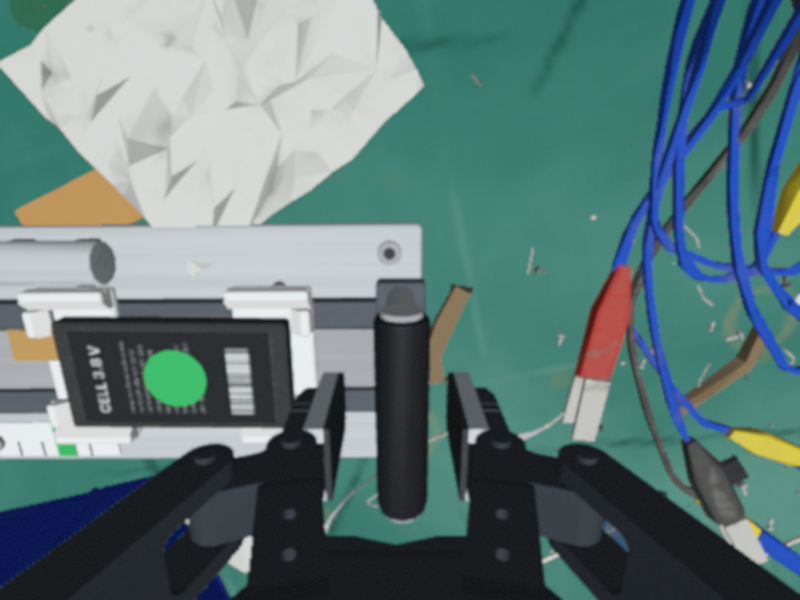

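View pics/s19c.png

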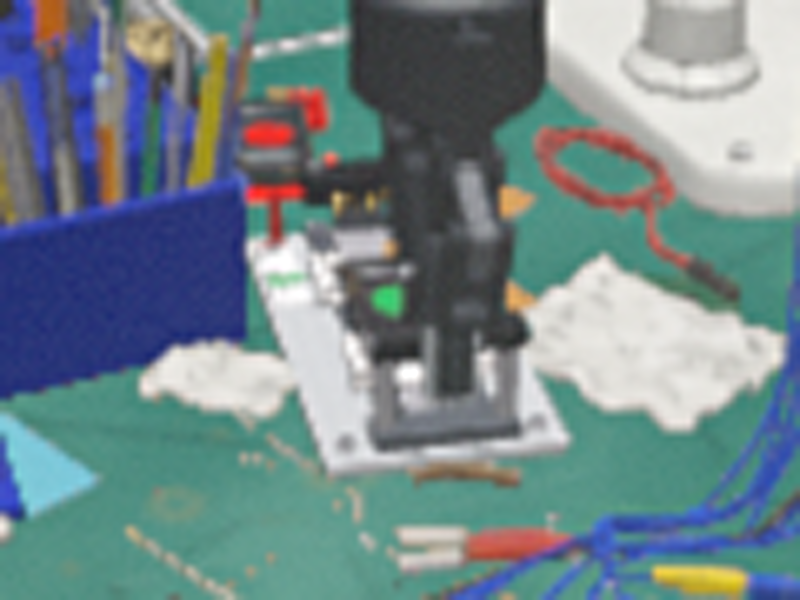

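The bar stands between the fingers at cols 377–428, about 2.5 mm off centre. I'm correcting that and gripping.

```bash

python3 -m handwheel '[[[3,2.5,-1,0,0.3,0.2],[3,2.5,-1,0,0.3,0.2],[3,2.5,-1,0,0.3,0.2]]]'
python3 -m handwheel '[[[0,0,0,0,0,0],[0,0,0,0,0,0],[0,0,0,0,0,0],[0,0,0,0,0,0],[0,0,0,0,0,0]]]' -1 60
python3 - <<'E'
from h import *
s=manip.get_state();print(s["tool_pos"],s["ft_force"],s["grip_width"]);shot("wrist","w20")
r=Rt(s);print("shift for 30mm", r.inv().apply([30*np.cos(np.radians(-88.3)),30*np.sin(np.radians(-88.3)),0]))
E
```

```text
time: 18.6
tool_pos: [0.517, -0.1087, 0.0431]
orientation: [-0.0, 1.0, 0.015, 0.001]
ft_force: [-0.2, -0.1, 0.2]
grip_width: 0.0339
time: 19.02
tool_pos: [0.5173, -0.1073, 0.0437]
orientation: [-0.001, 1.0, 0.016, 0.001]
ft_force: [-2.0, 4.7, 8.8]
grip_width: 0.0139
[ 0.51732557 -0.10729366  0.04373515] [-1.96570491  4.69970844  8.75509605] 0.013904952339535915
w20 19.0167 [ 0.5173 -0.1073  0.0437] 0.0025
shift for 30mm [-0.08217407 29.99983007 -0.05867802]
```

View pics/w20.png

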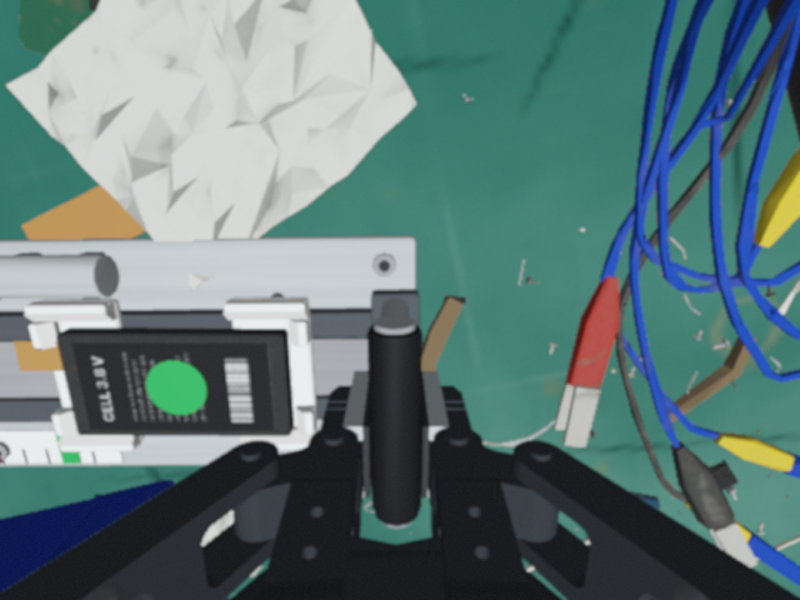

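The bar is gripped (13.9 mm reading). Pulling 30 mm along the tester's -x.

```bash

python3 -m handwheel '[[[0,6,0,0,0,0],[0,12,0,0,0,0],[0,18,0,0,0,0],[0,24,0,0,0,0],[0,30,0,0,0,0]]]'
python3 -m handwheel '[[[0,0,0,0,0,0],[0,0,0,0,0,0],[0,0,0,0,0,0]]]'
python3 - <<'E'
from h import *
s=manip.get_state();print(s["tool_pos"],s["ft_force"],s["grip_width"]);shot("wrist","w21");P=shot("side","s21",False)
im=cv2.imread("pics/s21.png")
u,v=proj(P,[.48,.0,.01]).astype(int);cv2.imwrite("pics/s21c.png",cv2.resize(im[v-30:v+30,u-40:u+40],(800,600),interpolation=cv2.INTER_CUBIC))
E
```

```text
time: 19.48
tool_pos: [0.5184, -0.1336, 0.0438]
orientation: [-0.003, 1.0, 0.018, 0.001]
ft_force: [-0.7, 13.6, 4.0]
grip_width: 0.0142
time: 19.73
tool_pos: [0.5183, -0.1304, 0.0438]
orientation: [-0.004, 1.0, 0.019, 0.001]
ft_force: [-1.1, 9.6, 3.4]
grip_width: 0.0138
[ 0.5182768  -0.1303517   0.04379195] [-1.05139917  9.56938272  3.41520189] 0.013802414469873228
w21 19.7333 [ 0.5183 -0.1304  0.0438] 0.0038
s21 19.7833 [ 0.5183 -0.1303  0.0438] 0.0015
```

View pics/w21.png

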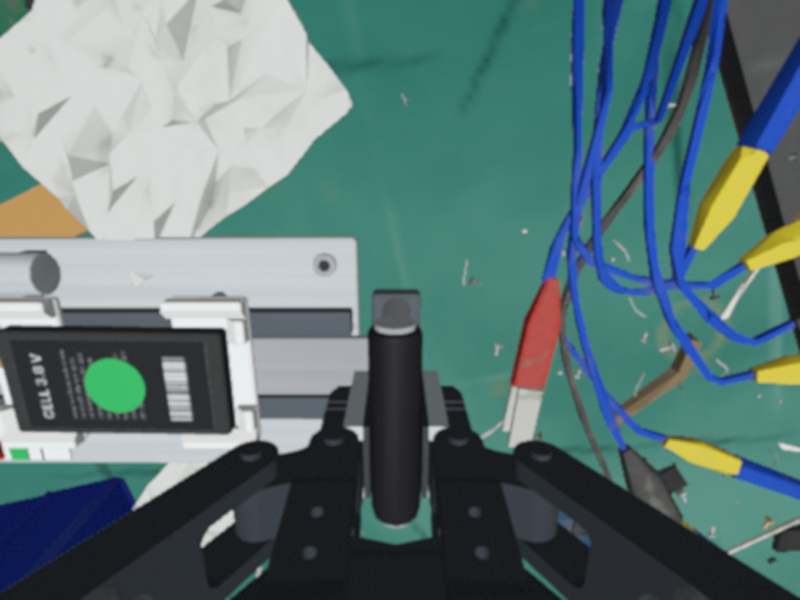

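View pics/s21c.png

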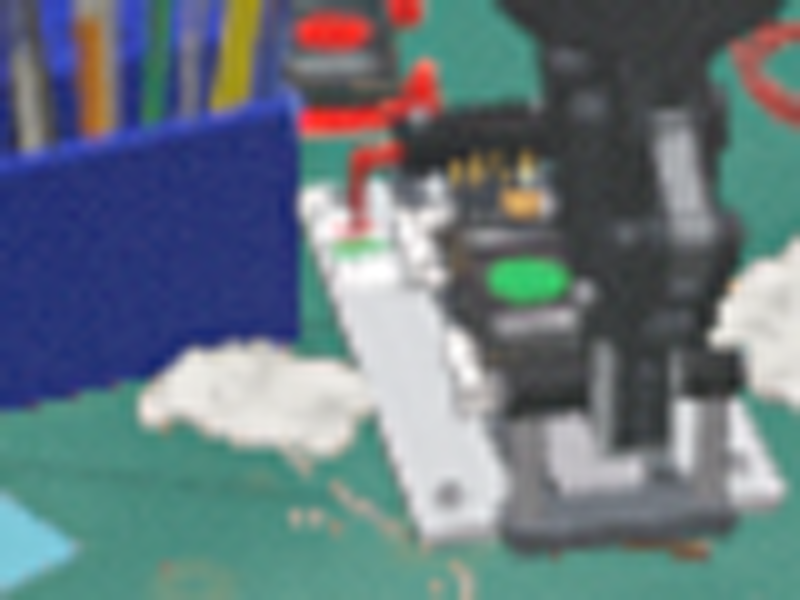

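The pointer sits just short of the band, and the arm sags about 3.5 mm under the spring. I'm pulling further, adding an allowance for that.

```bash

python3 -m handwheel '[[[0,3,0,0,0,0],[0,6,0,0,0,0],[0,9,0,0,0,0],[0,10.8,0,0,0,0],[0,10.8,0,0,0,0]]]'
python3 - <<'E'
from h import *
for i in range(6): manip.grab_frame("side")
s=manip.get_state();print(s["tool_pos"],s["ft_force"],s["grip_width"]);shot("wrist","w22");P=shot("side","s22",False)
im=cv2.imread("pics/s22.png")
u,v=proj(P,[.48,.03,.01]).astype(int);cv2.imwrite("pics/s22c.png",cv2.resize(im[v-24:v+24,u-32:u+32],(800,600),interpolation=cv2.INTER_CUBIC))
print(manip.get_state()["tool_pos"])
E
```

```text
time: 20.25
tool_pos: [0.5186, -0.1377, 0.0438]
orientation: [-0.006, 1.0, 0.021, 0.0]
ft_force: [-1.2, 11.8, 4.3]
grip_width: 0.0134
[ 0.51856867 -0.13742046  0.04377353] [-1.4362269  11.53123347  3.48290017] 0.014035053181342955
w22 20.55 [ 0.5186 -0.1374  0.0438] 0.0016
s22 20.6 [ 0.5186 -0.1374  0.0438] 0.0017
[ 0.51858747 -0.13740396  0.04375984]
```

View pics/w22.png

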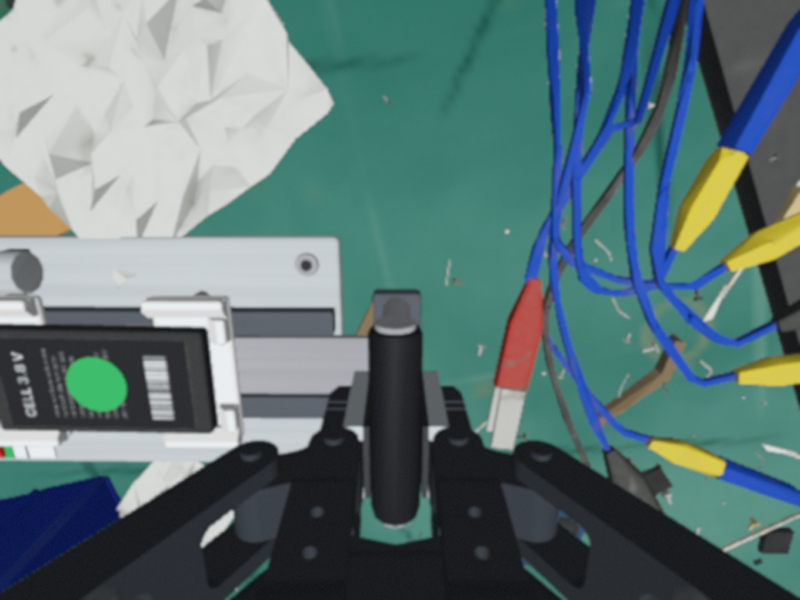

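View pics/s22c.png

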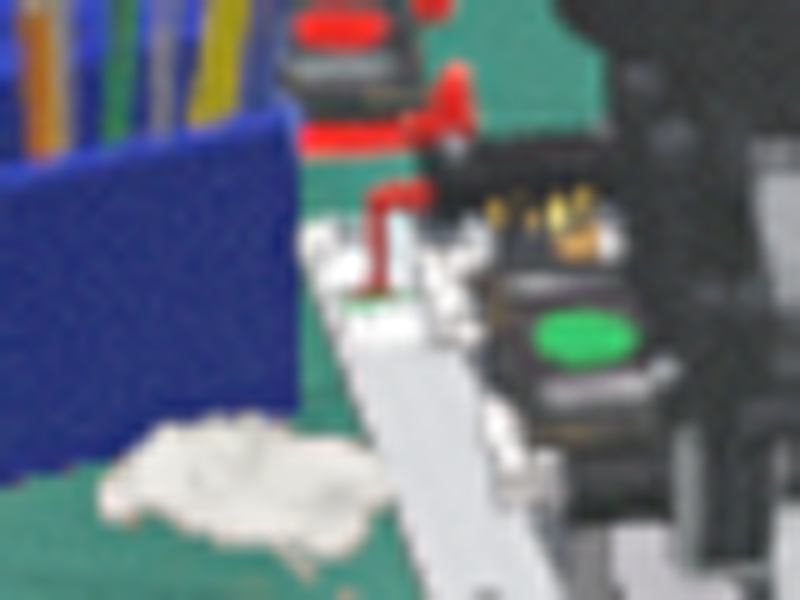

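```bash

python3 - <<'E'
from h import *
a=cv2.imread("pics/w21.png")[425:475,0:100];b=cv2.imread("pics/w22.png")[425:475,0:100]
cv2.imwrite("pics/ptr.png",cv2.resize(np.vstack([a,b]),(600,600),interpolation=cv2.INTER_NEAREST))
P=cam("s22")
im=cv2.imread("pics/s22.png")
# band location from w14 (tester view, band px) at z=.011 projected in side
Q=cam("w14")
for nm,p in (("band far",[303,186]),("band near",[303,206]),("rest tip",[295,122])): 
    w=onz(Q,*k(p),.012);u=proj(P,w);v=proj(P,[.48,.03,.01]).astype(int);print(nm,w.round(4),u.round(1),((u-(v-[32,24]))*12.5).round(0))
E
```

```text
band far [0.4709 0.0377 0.012 ] [276.2 187.5] [365. 281.]
band near [0.4706 0.0299 0.012 ] [276.5 188.8] [369. 297.]
rest tip [0.4689 0.0615 0.012 ] [274.4 183.7] [343. 234.]
```

View pics/ptr.png

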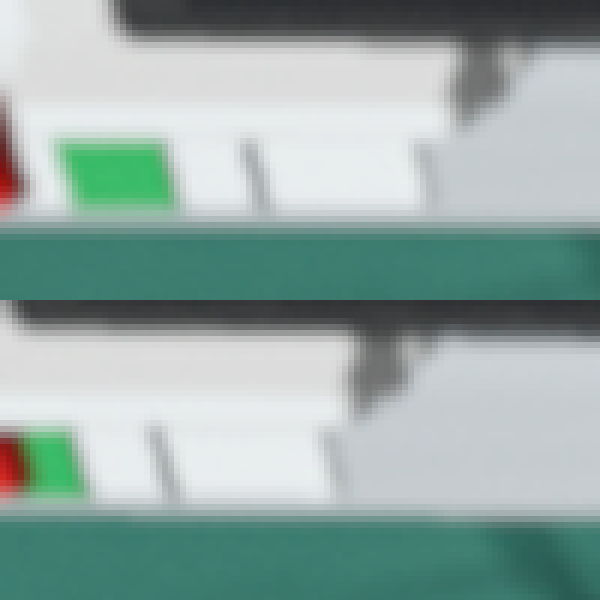

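The pointer's leading edge stands about 4.2 mm into the 8 mm band, so at its middle. Over 0.35 s of hold the position stayed steady at 11.5 N. The green cell is still seated and the red one is in the tray. Handing in.

```bash
python3 - <<'E'
from h import *
s=manip.get_state();print(s["time"],s["tool_pos"],s["grip_width"],s["ft_force"]);print(manip.hand_in())
E
```

```text
20.65 [ 0.51858747 -0.13740396  0.04375984] 0.014038551766140469 [-0.95590391 11.9505031   4.4026557 ]
the job is handed in; nothing more can be done
None
```

The whole task is done and handed in at 20.7 s of the 66 s allowed, in the order asked.

- **Red cell:** it lies flat in the reject tray pocket. The wrist picture after release showed it inside the walls, and it never went near the tester.
- **Green cell:** it is seated flat in the nest with its tab towards the contact fingers. Pictures before and after the pull showed it inside the walls, and the slide stayed at rest while I placed it.
- **Handle:** I gripped the bar and pulled it until the pointer stood about 4 mm into the 8 mm green band. The fingers still hold it there at about 12 N.
    - The tool moved 30.1 mm from its rest position, which agrees with the pointer reading.
    - The first pull stopped about 3 mm short of the band because the arm gave way slightly under the spring, so I pulled further with an allowance for that.

**Disagreements:**
- The tray's visible walls measured about 102 × 62 mm rather than the stated 118 × 78 mm outline. That matches the pocket plus its walls, so I used those.
- Wrist camera estimates differed by 1–2 mm between views. I corrected by comparing cell and nest at close range.
- Fitted heights of the cell tops varied: -2 to 8 mm from single views against 8 mm expected, and 22 mm for the seated green cell against 31 mm. I relied on contact force and appearance instead.

I saw nothing to suggest the other things on the bench had moved, but made no final check of each one.

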